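# Close up the bench saw and hang its wedge and push blocks on the rail

## Robot

A 7-joint arm with a two-finger parallel gripper is mounted at the origin on the work surface. World frame = base frame: x ahead of the robot, y to its left, z up, the work surface at z = 0. Lengths are in m, angles in rad, forces in N, time in s.
With the tool pointing down it reaches from about 0.4 to 0.85 m from the base axis. Payload 4.5 kg.
Tool frame: the origin (TCP) lies between the finger pads; the fingertips stand 22 mm ahead of it and the grasp point (between the pads) lies 3 mm ahead of it (bot.nose_length is the distance from the TCP to the fingertips, in m); z points along the fingers, y is the line along which they close (so a half turn about z gives the same grasp; the last joint's range is limited). The gripper opens to 85 mm and grips with 20 to 120 N. Pads are 22 mm wide; open, the fingers measure 114 mm over their backs; the gripper's body (76 mm by 85 mm) begins 54 mm behind the grasp point. The pads swing forward as they close: fully open they stand 13 mm farther back than shut.
Start: joints at [-1.172, 0.689, -0.195, 1.565, 0.157, 0.902, -0.215], TCP at [0.223, 0.584, 0.213] pointing down, gripper open.
Joint ranges: [-3.01, 3.01], [-0.46, 2.08], [-1.47, 1.51], [0.13, 2.56], [-1, 4.14], [0.04, 2.09], [-2.66, 2.66]. Speed limits (rad/s): [2.57, 2.57, 3.14, 3.14, 3.14, 3.14, 3.14].

## Interface

Orientations are given as a unit quaternion [x, y, z, w].
In Python, from bench import sense, vision, ticket, bot gives the robot as it stands.
- The arm moves only by the tool jog_arm, never from a script. Its arguments are lists of equal length, an entry for each row: "offset": the shift along the tool's x, y, z in mm, a list of three; "dr": the turn, a rotation vector about the tool's x, y, z in rad, a list of three. In form: {"offset": [[dx, dy, dz], ...], "dr": [[ax, ay, az], ...]}. A call has 1 to 8 rows; each row shifts and turns the commanded pose from where the row before left it, along the tool's axes as they then stand; what a row does not reach is not made up. A row lasts 1/10 s, in which the tool goes at most 50 mm and 8.59 degrees, less where a joint would pass 70% of its speed; a pose out of reach is approached as far as the arm can. A call is refused whole if a number of a shift passes 50 or a number of a turn 0.15, either way. A call with a gripper value outside its range is refused whole. "jaw" is the closure, from 0 (fully open) to 1 (shut), set as the call begins (left out, the last holds). The fingers move at their own pace and stop on an object; the grip force is fixed at half the most. Time passes only in rows, so rows that do not move let the fingers close. It gives the time, the measured TCP pose, the force, the opening and the grip force at its end, in the units of the state.
- sense(): the state, without advancing time (a new reading comes with each control period).
- vision.camera(name): name is "scene" or "side" or "wrist"; returns (picture, depth): 480x640x3 uint8, red, green, blue; 480x640 float32, m along the optical axis (not along the pixel's ray), 0 where there is no reading.
- vision.get_calibration(name): a dict with "K" (3x3 intrinsics, pixels), "xyz" and "attitude" of the camera in the world; the wrist camera has in their place "mount" (4x4, takes a point from camera to tool coordinates, whose origin is the TCP and whose axes are the flange's). Camera axes: x right, y down, z forward; pixel columns grow to the right and rows downward; lengths in m; the calibration is good to about 2 mm. A picture is of the moment at which its call begins: read the wrist's pose just before it. get_calibration takes no time and is no camera call.
- ticket.sign_off(): hands the job in; it is judged then, once.
The state is a dict: "time_s": time; "joint_positions": joint angles; "dq": joint speeds; "effort": joint torques, N m; "eef_pos": TCP position; "tcp_rot": TCP orientation; "wrist_force": force on the tool from outside, world axes, zero at the start; "torque": the same for the moment, N m; "finger_gap": opening from 0.0 (shut) to 1.0 (fully open); "finger_force": force on a finger pad.
Only numpy, scipy, OpenCV 4.12 (cv2) and the standard library are available. Lean on these libraries where they do the work, as an engineer would, in place of code of your own. Each camera call takes 0.05 s, during which the arm holds its last target. There are 200 camera calls.

## Task

Close up the saw after service: ease the wooden wedge slowly backward out from under the heavy plate in small tugs, without prying the plate up any higher, until the plate lies flat, and only then swing the lock lever fully over towards the plate. Hang the wedge and every push block that is there by its hand loop on the pegs of the rail, one to a peg, any peg, and leave them hanging there. Leave the jar, the can and the carton where they stand.

Things in the scene. Friction and masses are not known exactly. Their poses are not given: they have to be found in the camera images.
- saw: Grey frame of a small saw let into the bench, fixed, a box 50 mm high. Origin on the bench, under the middle of the front edge of the saw's plate; x points away from the robot towards the plate's hinge, z up. Its flat top, 300 mm wide (y), reaches from x = -130 mm (an open ledge in front of the plate) to x = +320 mm.
- plate_edge (a point): Middle of the lower front edge of the aluminium saw plate (280 mm wide, 300 deep, 12 thick, 1.4 kg), which hinges at its far edge on the frame's top. Plate flat on the frame: this point is 50 mm above the bench; at the start the wedge holds it about 18 mm higher. It sinks under its own weight as the wedge comes out.
- wedge: Wooden wedge, 140 mm long, 44 wide, 0.2 kg, thin end about 65 mm under the plate. Origin on its underside, below the middle of its hand loop; x points to the thin end, z up. From x = -30 mm (34 thick) to x = +110 mm (4 thick). Pulled along its -x it comes out with about 8 to 13 N. Hung, its thin end dips only about 15 degrees and sticks out 110 mm sideways: best on an end peg, thin end outward.
- wedge_eye (a point): Middle of the opening of the wedge's hand loop (wedge frame 0, 0, 54 mm), axes as the wedge's. The rigid loop stands in the x-z plane on the thick end: 56 mm wide (x), 22 thick (y), top at z = 86 mm; opening 36 by 36 mm right through along y (z 36 to 72). It can be gripped from above, fingers closing along x over the 56 mm.
- lock (a joint): Lock lever on a block 70 by 50 by 25 mm on the ledge, left of the wedge, in rad: 0 to 1.0. Near 0 it leans towards the robot (free), at 1.0 over towards the plate (locked). It turns easily about the saw's y axis, pivot 72 mm above the bench, and stays where it is left; rod 80 mm long with a black ball of 26 mm.
- lock_tip (a point): Centre of the black ball at the end of the lock lever, about 142 mm above the bench when free. To lock it the ball is pushed towards the saw's +x, about 77 mm in all.
- rail: Fixed peg rail: an upright wooden board 480 mm long (y), 18 mm thick, from 142 to 202 mm above the bench, on two posts. Origin on the bench below the middle of the board's front face; -x points out of the front face, the way the pegs stick out, roughly towards the robot; z up.
- peg0 (a point): Peg 0 of the rail (0 at the rail's -y end, 4 at its +y end, 100 mm apart): a point on the axis of the peg, 45 mm along it from the board. Axes as the rail's. The peg is a straight steel rod 12 mm thick, 85 mm long, pointing along the rail's -x and rising 12 degrees towards its free tip, which ends in a ball of 20 mm; root 170 mm above the bench.
- peg1 (a point): Peg 1 of the rail (0 at the rail's -y end, 4 at its +y end, 100 mm apart): a point on the axis of the peg, 45 mm along it from the board. Axes as the rail's. The peg is a straight steel rod 12 mm thick, 85 mm long, pointing along the rail's -x and rising 12 degrees towards its free tip, which ends in a ball of 20 mm; root 170 mm above the bench.
- peg2 (a point): Peg 2 of the rail (0 at the rail's -y end, 4 at its +y end, 100 mm apart): a point on the axis of the peg, 45 mm along it from the board. Axes as the rail's. The peg is a straight steel rod 12 mm thick, 85 mm long, pointing along the rail's -x and rising 12 degrees towards its free tip, which ends in a ball of 20 mm; root 170 mm above the bench.
- peg3 (a point): Peg 3 of the rail (0 at the rail's -y end, 4 at its +y end, 100 mm apart): a point on the axis of the peg, 45 mm along it from the board. Axes as the rail's. The peg is a straight steel rod 12 mm thick, 85 mm long, pointing along the rail's -x and rising 12 degrees towards its free tip, which ends in a ball of 20 mm; root 170 mm above the bench.
- peg4 (a point): Peg 4 of the rail (0 at the rail's -y end, 4 at its +y end, 100 mm apart): a point on the axis of the peg, 45 mm along it from the board. Axes as the rail's. The peg is a straight steel rod 12 mm thick, 85 mm long, pointing along the rail's -x and rising 12 degrees towards its free tip, which ends in a ball of 20 mm; root 170 mm above the bench.
- block0: Push block for the saw (all alike; 2 to 4 are there), 0.22 kg, standing on the bench. Origin at the middle of its underside, x along its length, z up. Black rubber sole 86 (x) by 60 (y) by 16 mm, plywood body 86 by 30 mm up to z = 56 mm, hand loop above it up to z = 106 mm.
- block0_eye (a point): Middle of the opening of the hand loop of block0 (its frame 0, 0, 74 mm), axes as the block's. The rigid loop stands in the x-z plane: 56 mm wide (x), 22 thick (y); opening 36 by 36 mm right through along y (z 56 to 92), bar of 14 mm above. It can be gripped from above, fingers closing along x over the 56 mm, which leaves the opening free.
- block1: Push block for the saw (all alike; 2 to 4 are there), 0.22 kg, standing on the bench. Origin at the middle of its underside, x along its length, z up. Black rubber sole 86 (x) by 60 (y) by 16 mm, plywood body 86 by 30 mm up to z = 56 mm, hand loop above it up to z = 106 mm.
- block1_eye (a point): Middle of the opening of the hand loop of block1 (its frame 0, 0, 74 mm), axes as the block's. The rigid loop stands in the x-z plane: 56 mm wide (x), 22 thick (y); opening 36 by 36 mm right through along y (z 56 to 92), bar of 14 mm above. It can be gripped from above, fingers closing along x over the 56 mm, which leaves the opening free.
- block2: Push block for the saw (all alike; 2 to 4 are there), 0.22 kg, standing on the bench. Origin at the middle of its underside, x along its length, z up. Black rubber sole 86 (x) by 60 (y) by 16 mm, plywood body 86 by 30 mm up to z = 56 mm, hand loop above it up to z = 106 mm.
- block2_eye (a point): Middle of the opening of the hand loop of block2 (its frame 0, 0, 74 mm), axes as the block's. The rigid loop stands in the x-z plane: 56 mm wide (x), 22 thick (y); opening 36 by 36 mm right through along y (z 56 to 92), bar of 14 mm above. It can be gripped from above, fingers closing along x over the 56 mm, which leaves the opening free.
- block3: Push block for the saw (all alike; 2 to 4 are there), 0.22 kg, standing on the bench. Origin at the middle of its underside, x along its length, z up. Black rubber sole 86 (x) by 60 (y) by 16 mm, plywood body 86 by 30 mm up to z = 56 mm, hand loop above it up to z = 106 mm.
- block3_eye (a point): Middle of the opening of the hand loop of block3 (its frame 0, 0, 74 mm), axes as the block's. The rigid loop stands in the x-z plane: 56 mm wide (x), 22 thick (y); opening 36 by 36 mm right through along y (z 56 to 92), bar of 14 mm above. It can be gripped from above, fingers closing along x over the 56 mm, which leaves the opening free.
- jar: Glass jar with a steel lid, 64 mm across, 85 mm high, standing in front of the saw; leave it alone. Origin at the middle of its underside.
- oilcan: Steel can, 56 mm across, 120 mm high, standing behind the rail; leave it alone. Origin at the middle of its underside.
- carton: Cardboard carton 100 by 140 by 70 mm behind the rail; leave it alone. Origin at the middle of its underside.
Things that resemble listed ones, but are neither listed nor needed, are in the scene too. Leave any purple or yellow look-alike of the block2 alone.

How it is judged:
On the way, in this order (a step that is already met when the one before it is completed fails the run):
1. the wedge is out and the plate lies flat, the lever still free (height (world z) of plate_edge below 0.052 m and value of joint lock below 0.5 rad), for 0.2 s.
2. the lock lever is swung over (value of joint lock above 0.85 rad and height (world z) of plate_edge below 0.052 m), for 0.2 s.
At the end, for the whole second after the job is handed in: Plate flat (front edge within 2 mm of the frame), lever past 0.85 rad; the wedge and every block present hang on the rail, the middle of the loop within 45 mm of a listed peg point, one to a peg (loops over 65 mm apart) (all of step 2 and (distance between block0_eye and peg0 below 0.045 m or distance between block0_eye and peg1 below 0.045 m or distance between block0_eye and peg2 below 0.045 m or distance between block0_eye and peg3 below 0.045 m or distance between block0_eye and peg4 below 0.045 m) and (distance between block1_eye and peg0 below 0.045 m or distance between block1_eye and peg1 below 0.045 m or distance between block1_eye and peg2 below 0.045 m or distance between block1_eye and peg3 below 0.045 m or distance between block1_eye and peg4 below 0.045 m) and (distance between block2_eye and peg0 below 0.045 m or distance between block2_eye and peg1 below 0.045 m or distance between block2_eye and peg2 below 0.045 m or distance between block2_eye and peg3 below 0.045 m or distance between block2_eye and peg4 below 0.045 m) and (distance between block3_eye and peg0 below 0.045 m or distance between block3_eye and peg1 below 0.045 m or distance between block3_eye and peg2 below 0.045 m or distance between block3_eye and peg3 below 0.045 m or distance between block3_eye and peg4 below 0.045 m) and (distance between wedge_eye and peg0 below 0.045 m or distance between wedge_eye and peg1 below 0.045 m or distance between wedge_eye and peg2 below 0.045 m or distance between wedge_eye and peg3 below 0.045 m or distance between wedge_eye and peg4 below 0.045 m) and horizontal distance between each of block1_eye, block2_eye, block3_eye, wedge_eye and block0_eye above 0.065 m and horizontal distance between each of block2_eye, block3_eye, wedge_eye and block1_eye above 0.065 m and horizontal distance between each of block3_eye, wedge_eye and block2_eye above 0.065 m and horizontal distance between wedge_eye and block3_eye above 0.065 m); the robot touches nothing.
It fails at once if the wedge is yanked (over 0.25 m/s) while the plate still rests on it (height (world z) of plate_edge above 0.0545 m and linear speed of wedge above 0.25 m/s).
It fails at once if the plate is pried up (front edge over 30 mm above the frame) (height (world z) of plate_edge above 0.08 m).
It fails at once if the jar is disturbed (moved over 30 mm) (distance of jar from where it was at the start of the episode above 0.03 m).
It fails at once if the oilcan is disturbed (moved over 30 mm) (distance of oilcan from where it was at the start of the episode above 0.03 m).
It fails at once if the carton is disturbed (moved over 30 mm) (distance of carton from where it was at the start of the episode above 0.03 m).
Of block0, block1, block2, block3 only 2 to 4 are there at a start; the rules pass over those that are not, and their reading is None.
At some moment in a run one of block0, block1, block2, block3 may be knocked a few centimetres aside while the robot is not near it.
It also fails if it takes over 210 s, if anything falls off the work surface, if the arm or the gripper's body presses on something with over 40 N, if the wrist force passes 120 N, or if a joint passes its speed limit or range.

## Working session

There is one attempt and no reset: what is moved stays moved. The work goes in short steps, Python scripts to look and compute and a tool call to move; the robot and the scene stay as the last step left them, time stands still between calls to the robot, and variables do not carry over. Pictures are saved under pics/ and viewed, at most 14 in all, crops included, and the job is handed in when it is done.

Besides the shell and the picture viewer there is one more tool, called by a JSON object that holds its "method" and its "body", one argument or row to a line. jog_arm: Moves the arm, as the interface text tells. Its arguments: {"type":"object","properties":{"offset":{"type":"array"},"dr":{"type":"array"},"jaw":{"type":"number"}},"required":["offset","dr"]}

```bash
mkdir -p pics
cat > h.py <<'E'
import numpy as np, cv2
from scipy.spatial.transform import Rotation as R
from bench import sense, vision, ticket, bot
def snap(name,fn=None):
    s=sense(); im,d=vision.camera(name); c=vision.get_calibration(name); K=np.array(c["K"])
    if name=="wrist":
        T=np.eye(4);T[:3,:3]=R.from_quat(s["tcp_rot"]).as_matrix();T[:3,3]=s["eef_pos"];M=T@np.array(c["mount"])
    else:
        M=np.eye(4);a=np.array(c["attitude"]);M[:3,:3]=R.from_quat(a).as_matrix() if a.size==4 else a;M[:3,3]=c["xyz"]
    v,u=np.mgrid[0:480,0:640]
    P=np.stack([(u-K[0,2])/K[0,0]*d,(v-K[1,2])/K[1,1]*d,d],-1)@M[:3,:3].T+M[:3,3]
    P[d==0]=np.nan
    if fn: cv2.imwrite("pics/"+fn,im[:,:,::-1]); np.savez("pics/"+fn+".npz",im=im,P=P,K=K,M=M)
    return im,P,K,M
def load(fn):
    z=np.load("pics/"+fn+".npz"); return z["im"],z["P"],z["K"],z["M"]
def crop(fn,u0,v0,u1,v1,out,k):
    im=load(fn)[0][v0:v1,u0:u1,::-1]; cv2.imwrite("pics/"+out,cv2.resize(im,None,fx=k,fy=k,interpolation=cv2.INTER_CUBIC))
E
python3 - <<'E'
from h import *
for n in("scene","side"):
    im,P,K,M=snap(n,n+"0.png"); print(n,M.round(3).tolist(),K[0,0])
s=sense();print(s); print(vision.get_calibration("wrist"))
E
```

```text
scene [[-0.743, 0.515, -0.427, 1.087], [0.669, 0.582, -0.462, 0.735], [0.01, -0.629, -0.778, 1.209], [0.0, 0.0, 0.0, 1.0]] 485.9347108948543
side [[0.886, -0.331, 0.325, 0.106], [-0.464, -0.65, 0.602, -0.585], [0.012, -0.684, -0.729, 0.962], [0.0, 0.0, 0.0, 1.0]] 438.9063005611524
{'time_s': 0.1, 'joint_positions': array([-1.17219565,  0.689922  , -0.19447988,  1.56622586,  0.15732412,
        0.90245945, -0.21513404]), 'dq': array([ 0.00101505, -0.00135285, -0.0018798 , -0.00371705, -0.00024795,
       -0.00022093, -0.00046235]), 'effort': array([-3.99317709e-03, -5.40604162e+01, -1.27167787e+00, -1.58985847e+01,
        9.36034019e-03,  4.40678166e-03,  2.57005587e-05]), 'eef_pos': array([0.22283399, 0.58329372, 0.21255335]), 'tcp_rot': array([ 1.81378528e-01,  9.83413021e-01, -8.09243696e-04, -7.08899020e-05]), 'wrist_force': array([ 0.16341078, -0.5042054 ,  0.24436842]), 'torque': array([-0.00401395, -0.00954566, -0.03088761]), 'finger_force': 0.0, 'finger_gap': 0.9973309180014515}
{'K': array([[423.60441579,   0.        , 323.21724221],
       [  0.        , 423.60441579, 238.09886126],
       [  0.        ,   0.        ,   1.        ]]), 'mount': array([[ 6.79057410e-04, -9.56121537e-01, -2.92969529e-01,
         7.39369762e-02],
       [ 9.99999754e-01,  5.98036226e-04,  3.66119739e-04,
        -3.01599331e-04],
       [-1.74848577e-04, -2.92969705e-01,  9.56121708e-01,
        -1.59548517e-01],
       [ 0.00000000e+00,  0.00000000e+00,  0.00000000e+00,
         1.00000000e+00]])}
```

View pics/scene0.png

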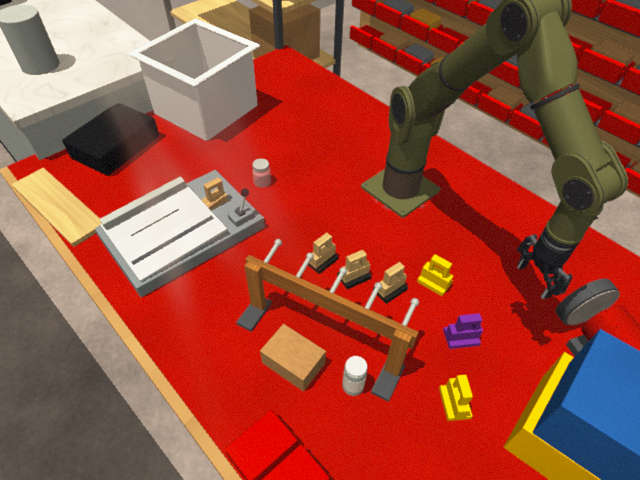

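View pics/side0.png

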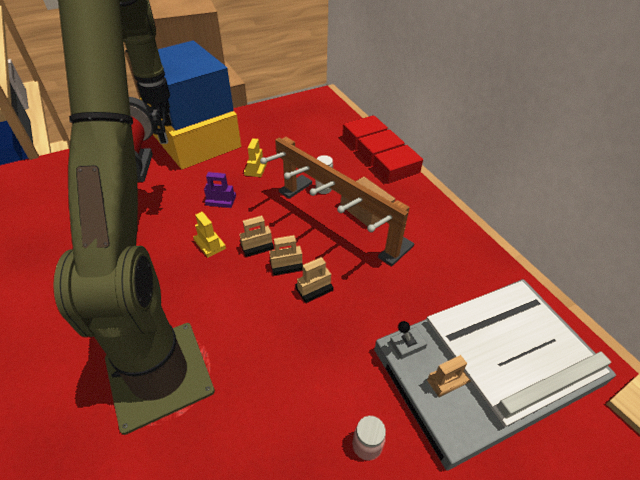

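The scene view shows these candidates:
- Real plywood blocks with black soles at (322,252), (356,268) and (392,281).
- Yellow look-alikes at (436,274) and (458,397), and a purple one at (465,330). I'll leave these alone.
- Wedge at (213,192), lever ball at (245,191), jar at (261,172) and rail from (250,265) to (410,335).

In the side view the blocks are at (256,236), (286,254) and (315,278), with the wedge at (450,375) and the ball at (404,327).

```bash
cat > m.py <<'E'
from h import *
A=[load("scene0.png"),load("side0.png")]
# seeds from pixels
def at(i,u,v):
    P=A[i][1]; return np.nanmedian(P[v-1:v+2,u-1:u+2].reshape(-1,3),0).round(3)
for n,i,u,v in [("ball",0,245,191),("ball",1,404,326),("wedge",0,213,185),("wedge",1,450,365),("jar",0,261,165),("jar",1,370,425),("b",0,322,240),("b",0,355,258),("b",0,394,268),("b",1,255,222),("b",1,285,240),("b",1,318,263),
 ("tip",0,278,242),("tip",0,311,256),("tip",0,345,270),("tip",0,379,286),("tip",0,414,302),("tip",1,264,161),("tip",1,288,176),("tip",1,315,189),("tip",1,342,207),("tip",1,369,225)]:
    print(n,i,at(i,u,v))
P=np.concatenate([a[1].reshape(-1,3) for a in A]); C=np.concatenate([a[0].reshape(-1,3) for a in A]).astype(float)
def box(c,r,z0,z1):
    m=(np.hypot(P[:,0]-c[0],P[:,1]-c[1])<r)&(P[:,2]>z0)&(P[:,2]<z1)
    return P[m]
def rect(Q):
    (c,s,a)=cv2.minAreaRect((Q[:,:2]*1000).astype(np.float32)); return np.round(c,1),np.round(s,1),round(a,1),len(Q)
for n,i,u,v in [("b1",0,322,240),("b2",0,355,258),("b3",0,394,268)]:
    c=at(i,u,v); Q=box(c,.05,.096,.115); print(n,rect(Q)); print('  body',rect(box(c,.075,.03,.115)),rect(box(c,.07,.006,.02)))
c=at(1,450,365); Q=box(c,.05,.125,.15); print("wedge",rect(Q))
# side views of per-camera
E
python3 m.py; python3 -c "
from h import *
crop('scene0.png',180,150,430,345,'c1.png',3)"
```

```text
ball 0 [ 0.51  -0.214  0.156]
ball 1 [ 0.506 -0.225  0.16 ]
wedge 0 [ 0.558 -0.324  0.132]
wedge 1 [ 0.547 -0.333  0.136]
jar 0 [ 0.352 -0.346  0.084]
jar 1 [ 0.352 -0.347  0.085]
b 0 [0.437 0.058 0.104]
b 0 [0.412 0.173 0.105]
b 0 [0.354 0.272 0.105]
b 1 [0.357 0.265 0.105]
b 1 [0.403 0.167 0.106]
b 1 [0.445 0.055 0.106]
tip 0 [0.584 0.04  0.194]
tip 0 [0.549 0.135 0.195]
tip 0 [0.512 0.229 0.194]
tip 0 [0.484 0.322 0.194]
tip 0 [0.454 0.414 0.195]
tip 1 [0.448 0.403 0.192]
tip 1 [0.482 0.31  0.191]
tip 1 [0.525 0.226 0.19 ]
tip 1 [0.55  0.125 0.197]
tip 1 [0.578 0.039 0.193]
b1 (array([432.9,  56.9]), array([58.9, 28. ]), 1.3, 347)
  body (array([433.3,  57. ]), array([89.2, 36.3]), 2.8, 1205) (array([442.2,  52.6]), array([118.4, 120.2]), 43.5, 457)
b2 (array([402. , 167.6]), array([27.4, 57.3]), 74.5, 339)
  body (array([401.6, 167.8]), array([37.6, 90.6]), 75.6, 1167) (array([405.7, 183.5]), array([100.6,  87.9]), 73.6, 424)
b3 (array([353.6, 273.4]), array([27.9, 63.2]), 82.0, 322)
  body (array([355., 273.]), array([39. , 89.2]), 86.5, 1120) (array([358.1, 266.3]), array([103.1, 125.5]), 18.6, 423)
wedge (array([ 553.3, -331.7]), array([60. , 29.9]), 0.5, 463)
```

View pics/c1.png

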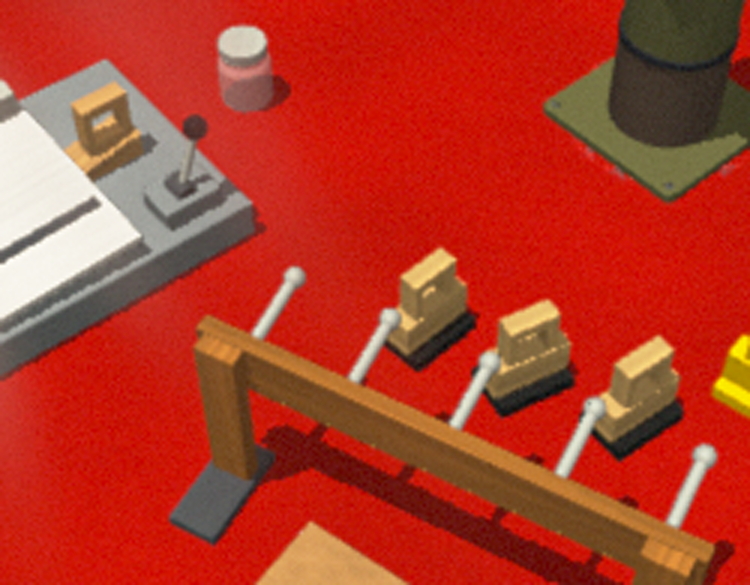

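The crop shows three wooden blocks with black soles, the wedge loop at about (213,188) in the full image, and the lever leaning free towards the robot. Heights match: block tops 105 mm, wedge loop top 136 mm, peg tips about 190 mm. First I'll go up, turn, and move over to the wedge.

{"method": "jog_arm", "body": {
  "offset": [
    [0, 0, -50],
    [0, 0, -50],
    [0, 0, 0],
    [0, 0, 0],
    [0, 0, 0],
    [0, 0, 0],
    [0, 0, 0],
    [0, 0, 0]
  ],
  "dr": [
    [0, 0, 0],
    [0, 0, 0],
    [0, 0, 0.14],
    [0, 0, 0.14],
    [0, 0, 0.14],
    [0, 0, 0.14],
    [0, 0, 0.14],
    [0, 0, 0.14]
  ]
}}

```text
time_s: 0.9
eef_pos: [0.2228, 0.5835, 0.3128]
tcp_rot: [0.569, 0.822, -0.001, 0.0]
wrist_force: [0.2, -0.3, 0.7]
finger_gap: 1.0
finger_force: 0.0
```

{"method": "jog_arm", "body": {
  "offset": [
    [0, 0, 0],
    [0, 0, 0],
    [0, 0, 0],
    [-40, 14, 0],
    [-40, 14, 0],
    [-40, 14, 0],
    [-40, 14, 0],
    [-40, 14, 0]
  ],
  "dr": [
    [0, 0, 0.14],
    [0, 0, 0.14],
    [0, 0, 0.077],
    [0, 0, 0],
    [0, 0, 0],
    [0, 0, 0],
    [0, 0, 0],
    [0, 0, 0]
  ]
}}

```text
time_s: 1.7
eef_pos: [0.2949, 0.3826, 0.313]
tcp_rot: [0.704, 0.71, -0.0, 0.0]
wrist_force: [0.8, 0.1, 1.1]
finger_gap: 1.003
finger_force: 0.0
```

{"method": "jog_arm", "body": {
  "offset": [
    [-40, 14, 0],
    [-40, 14, 0],
    [-40, 14, 0],
    [-40, 14, 0],
    [-40, 14, 0],
    [-40, 14, 0],
    [-40, 14, 0],
    [-40, 14, 0]
  ],
  "dr": [
    [0, 0, 0],
    [0, 0, 0],
    [0, 0, 0],
    [0, 0, 0],
    [0, 0, 0],
    [0, 0, 0],
    [0, 0, 0],
    [0, 0, 0]
  ]
}}

```text
time_s: 2.5
eef_pos: [0.4097, 0.0639, 0.3132]
tcp_rot: [0.704, 0.71, -0.0, -0.0]
wrist_force: [1.8, 0.9, -0.3]
finger_gap: 1.003
finger_force: 0.0
```

{"method": "jog_arm", "body": {
  "offset": [
    [-40, 14, 0],
    [-40, 14, 0],
    [-40, 14, 0],
    [-40, 14, 0],
    [-40, 14, 0],
    [-40, 14, 0],
    [-40, 14, 0],
    [0, 0, 0]
  ],
  "dr": [
    [0, 0, 0],
    [0, 0, 0],
    [0, 0, 0],
    [0, 0, 0],
    [0, 0, 0],
    [0, 0, 0],
    [0, 0, 0],
    [0, 0, 0]
  ]
}}

```text
time_s: 3.3
eef_pos: [0.5102, -0.2206, 0.3129]
tcp_rot: [0.707, 0.707, -0.002, 0.002]
wrist_force: [-1.4, -1.0, -0.1]
finger_gap: 0.999
finger_force: 0.0
```

```bash
cat >> h.py <<'E'
def pose():
    s=sense(); r=R.from_quat(s["tcp_rot"]); m=r.as_matrix()
    print("t",round(s["time_s"],2),"tcp mm",(s["eef_pos"]*1000).round(1),"yaw(y)",round(np.degrees(np.arctan2(m[1,1],m[0,1])),2),"z",m[:,2].round(4),"F",s["wrist_force"].round(1),"gap",round(s["finger_gap"],3),"ff",round(s["finger_force"],1),"q",s["joint_positions"].round(2)); return s["eef_pos"],m
def goto(x,y,z,yaw):  # mm, deg (tool y axis); turn first, then shift
    p,m=pose(); c,s_=np.cos(np.radians(yaw)),np.sin(np.radians(yaw))
    T=np.array([[-s_,c,0],[c,s_,0],[0,0,-1]]).T; T=np.column_stack([[-s_,c,0],[c,s_,0],[0,0,-1]])
    # tool x = y x z
    T=np.column_stack([np.cross([c,s_,0],[0,0,-1]),[c,s_,0],[0,0,-1]])
    print("turn",R.from_matrix(m.T@T).as_rotvec().round(3),"shift in new frame",(T.T@(np.array([x,y,z])-p*1000)).round(1))
E
python3 - <<'E'
from h import *
pose()
im,P,K,M=snap("wrist","w1.png")
def rect(m):
    Q=P[m]; c,s,a=cv2.minAreaRect((Q[:,:2]*1000).astype(np.float32)); q=Q[:,:2]-Q[:,:2].mean(0); w,V=np.linalg.eigh(q.T@q); v=V[:,1]; print(np.round(c,1),np.round(s,1),round(a,1),"pca",round(np.degrees(np.arctan2(v[1],v[0])),2),Q.mean(0).round(4),len(Q))
X,Y,Z=P[...,0],P[...,1],P[...,2]
near=(np.hypot(X-.553,Y+.332)<.05)
rect(near&(Z>.128)&(Z<.15))
near=(np.hypot(X-.50,Y+.22)<.05)
rect(near&(Z>.135)&(Z<.17))
# plate front edge fit
for z0,z1 in((.07,.09),):
    m=(Z>z0)&(Z<z1)&(X>.55); print(np.nanmin(X[m]),m.sum())
E
```

```text
t 3.3 tcp mm [ 510.2 -220.6  312.9] yaw(y) 0.03 z [ 3.e-04 -5.e-03 -1.e+00] F [-1.4 -1.  -0.1] gap 0.999 ff 0.0 q [ 0.15  0.49  0.28  1.66 -0.15  1.01  0.48]
[ 554.4 -335.3] [23.9 56.3] 88.2 pca 178.59 [ 0.5542 -0.3338  0.1346] 1619
[ 510.  -220.3] [24.4 25.2] 48.8 pca 172.47 [ 0.5099 -0.219   0.155 ] 847
0.5500008022725611 31193
```

View pics/w1.png

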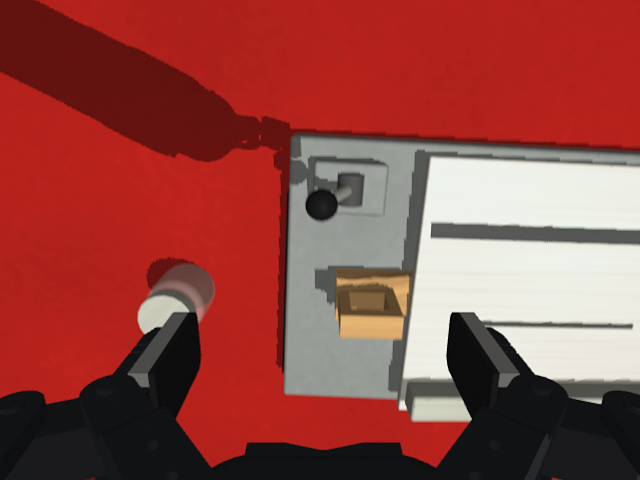

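The wrist view shows the wedge loop at (370,305), the lever ball at (321,205) and the jar at (175,305). Wedge yaw is about -1.6°. I'll move above the wedge and part-way down.

{"method": "jog_arm", "body": {
  "offset": [
    [0, 0, 0],
    [-38, 16, 0],
    [-38, 16, 0],
    [-37.5, 15.5, 0],
    [0, 0, 40],
    [0, 0, 40],
    [0, 0, 40],
    [0, 0, 0]
  ],
  "dr": [
    [0, 0, 0.028],
    [0, 0, 0],
    [0, 0, 0],
    [0, 0, 0],
    [0, 0, 0],
    [0, 0, 0],
    [0, 0, 0],
    [0, 0, 0]
  ],
  "jaw": 0.08
}}

```text
time_s: 4.15
eef_pos: [0.5523, -0.3227, 0.1878]
tcp_rot: [0.713, 0.701, -0.001, -0.007]
wrist_force: [-0.9, 0.8, -0.2]
finger_gap: 0.92
finger_force: 0.0
```

Run:
```python
from h import *
im,P,K,M=snap("wrist","w2.png")
X,Y,Z=P[...,0],P[...,1],P[...,2]
m=(np.hypot(X-.554,Y+.335)<.05)&(Z>.128)&(Z<.145)
Q=P[m]; c,s,a=cv2.minAreaRect((Q[:,:2]*1000).astype(np.float32)); q=Q[:,:2]-Q[:,:2].mean(0); w,V=np.linalg.eigh(q.T@q); v=V[:,1]; print(c,s,a,np.degrees(np.arctan2(v[1],v[0])),Q[:,2].mean(),len(Q))
goto(554.4,-335.3,115,-1.6)
```

```text
(554.092529296875, -335.20391845703125) (22.96605682373047, 56.17536544799805) 88.39449310302734 178.36007527988795 0.13466698134930102 4378
t 4.2 tcp mm [ 554.3 -324.7  191.3] yaw(y) -0.99 z [-0.0052  0.0042 -1.    ] F [ 0.4 -0.7  0.2] gap 0.92 ff 0.0 q [ 0.33  0.75  0.24  1.54 -0.22  0.88  0.63]
turn [-0.005 -0.004  0.011] shift in new frame [-10.6   0.4  76.3]
```

View pics/w2.png

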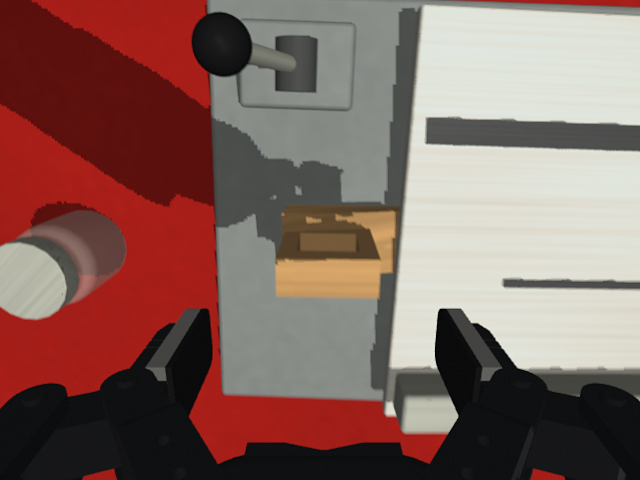

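The loop is at (330,260), midway between the fingers, and both measurements agree. I'll correct the offset and go down.

{"method": "jog_arm", "body": {
  "offset": [
    [-10.5, 0.4, 0],
    [0, 0, 0],
    [0, 0, 0]
  ],
  "dr": [
    [-0.005, -0.004, 0.011],
    [0, 0, 0],
    [0, 0, 0]
  ]
}}

```text
time_s: 4.5
eef_pos: [0.5565, -0.3398, 0.1956]
tcp_rot: [0.718, 0.696, 0.001, 0.005]
wrist_force: [-1.0, -1.0, 0.4]
finger_gap: 0.924
finger_force: 0.0
```

```bash
python3 -c "
from h import *
goto(554.2,-335.2,115,-1.6)"
```

```text
t 4.5 tcp mm [ 556.5 -339.8  195.6] yaw(y) -1.78 z [ 0.0082 -0.0064 -0.9999] F [-1.  -1.   0.4] gap 0.924 ff 0.0 q [ 0.35  0.75  0.25  1.52 -0.22  0.88  0.64]
turn [ 0.008  0.006 -0.003] shift in new frame [ 4.5 -2.5 80.6]
```

{"method": "jog_arm", "body": {
  "offset": [
    [0, 0, 0],
    [0, 0, 0],
    [0, 0, 0],
    [0, 0, 0],
    [0, 0, 0]
  ],
  "dr": [
    [0, 0, 0],
    [0, 0, 0],
    [0, 0, 0],
    [0, 0, 0],
    [0, 0, 0]
  ]
}}

```text
time_s: 5.0
eef_pos: [0.5557, -0.3383, 0.1932]
tcp_rot: [0.718, 0.696, 0.0, 0.003]
wrist_force: [-0.1, -0.6, 0.2]
finger_gap: 0.921
finger_force: 0.0
```

```bash
python3 -c "
from h import *
goto(554.2,-335.2,115,-1.6)"
```

```text
t 5.0 tcp mm [ 555.7 -338.3  193.2] yaw(y) -1.71 z [ 0.0048 -0.0039 -1.    ] F [-0.1 -0.6  0.2] gap 0.921 ff 0.0 q [ 0.35  0.75  0.25  1.52 -0.22  0.88  0.64]
turn [ 0.005  0.004 -0.002] shift in new frame [ 3.1 -1.6 78.2]
```

{"method": "jog_arm", "body": {
  "offset": [
    [3, -1.6, 20],
    [0, 0, 20],
    [0, 0, 20],
    [0, 0, 18],
    [0, 0, 0],
    [0, 0, 0],
    [0, 0, 0],
    [0, 0, 0]
  ],
  "dr": [
    [0.005, 0.004, 0],
    [0, 0, 0],
    [0, 0, 0],
    [0, 0, 0],
    [0, 0, 0],
    [0, 0, 0],
    [0, 0, 0],
    [0, 0, 0]
  ]
}}

```text
time_s: 5.8
eef_pos: [0.555, -0.336, 0.1165]
tcp_rot: [0.718, 0.696, 0.0, 0.001]
wrist_force: [0.1, 1.1, 0.7]
finger_gap: 0.916
finger_force: 0.0
```

{"method": "jog_arm", "body": {
  "offset": [
    [0, 0, 0],
    [0, 0, 0],
    [0, 0, 0],
    [0, 0, 0]
  ],
  "dr": [
    [0, 0, 0],
    [0, 0, 0],
    [0, 0, 0],
    [0, 0, 0]
  ]
}}

```text
time_s: 6.2
eef_pos: [0.5543, -0.3355, 0.1153]
tcp_rot: [0.718, 0.696, 0.0, -0.0]
wrist_force: [0.2, 0.0, 0.6]
finger_gap: 0.924
finger_force: 0.0
```

```bash
python3 -c "
from h import *
goto(554.2,-335.2,115,-1.6)"
```

```text
t 6.2 tcp mm [ 554.3 -335.5  115.3] yaw(y) -1.72 z [ 1.e-04  1.e-04 -1.e+00] F [0.2 0.  0.6] gap 0.924 ff 0.0 q [ 0.36  0.85  0.22  1.59 -0.24  0.73  0.66]
turn [ 0.    -0.    -0.002] shift in new frame [ 0.3 -0.1  0.3]
```

Aligned. I'll close on the loop.

{"method": "jog_arm", "body": {
  "offset": [
    [0, 0, 0],
    [0, 0, 0],
    [0, 0, 0],
    [0, 0, 0],
    [0, 0, 0],
    [0, 0, 0],
    [0, 0, 0],
    [0, 0, 0]
  ],
  "dr": [
    [0, 0, 0],
    [0, 0, 0],
    [0, 0, 0],
    [0, 0, 0],
    [0, 0, 0],
    [0, 0, 0],
    [0, 0, 0],
    [0, 0, 0]
  ],
  "jaw": 0.6
}}

```text
time_s: 7.0
eef_pos: [0.5544, -0.3365, 0.1173]
tcp_rot: [0.718, 0.696, 0.0, 0.001]
wrist_force: [-2.7, 1.1, 11.8]
finger_gap: 0.403
finger_force: 5.8
```

{"method": "jog_arm", "body": {
  "offset": [
    [0, -3, 0],
    [0, -3, 0],
    [0, -3, 0],
    [0, -3, 0],
    [0, 0, 0],
    [0, 0, 0]
  ],
  "dr": [
    [0, 0, 0],
    [0, 0, 0],
    [0, 0, 0],
    [0, 0, 0],
    [0, 0, 0],
    [0, 0, 0]
  ]
}}

```text
time_s: 7.6
eef_pos: [0.5458, -0.3361, 0.1174]
tcp_rot: [0.717, 0.697, 0.002, 0.004]
wrist_force: [3.9, 0.4, 5.9]
finger_gap: 0.4
finger_force: 3.5
```

```bash
python3 -c "
from h import *
pose()"
```

```text
t 7.6 tcp mm [ 545.8 -336.1  117.4] yaw(y) -1.68 z [ 0.0072 -0.0029 -1.    ] F [3.9 0.4 5.9] gap 0.4 ff 3.5 q [ 0.37  0.83  0.21  1.62 -0.24  0.71  0.67]
```

```bash
python3 -c "
from h import *
im,P,K,M=snap('wrist','w3.png')
pose()
X,Y,Z=P[...,0],P[...,1],P[...,2]
snap('side','s3.png')
crop('s3.png',360,280,520,400,'s3c.png',5)
"
```

```text
t 7.65 tcp mm [ 545.8 -336.1  117.3] yaw(y) -1.67 z [ 0.0071 -0.0028 -1.    ] F [ 3.7 -0.4  7.4] gap 0.403 ff 3.5 q [ 0.37  0.83  0.21  1.62 -0.24  0.71  0.67]
```

View pics/w3.png

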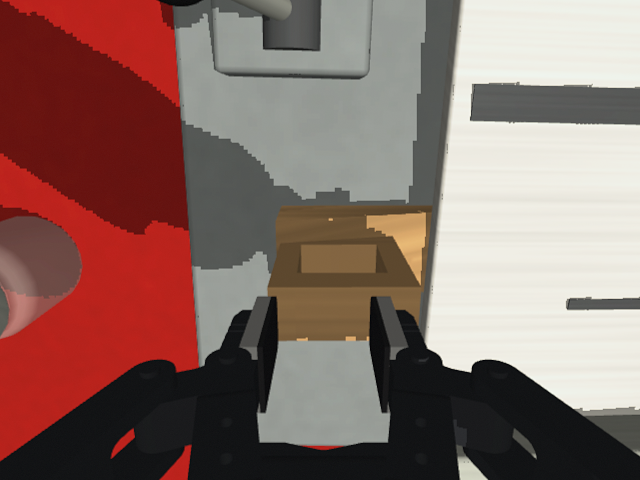

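View pics/s3c.png

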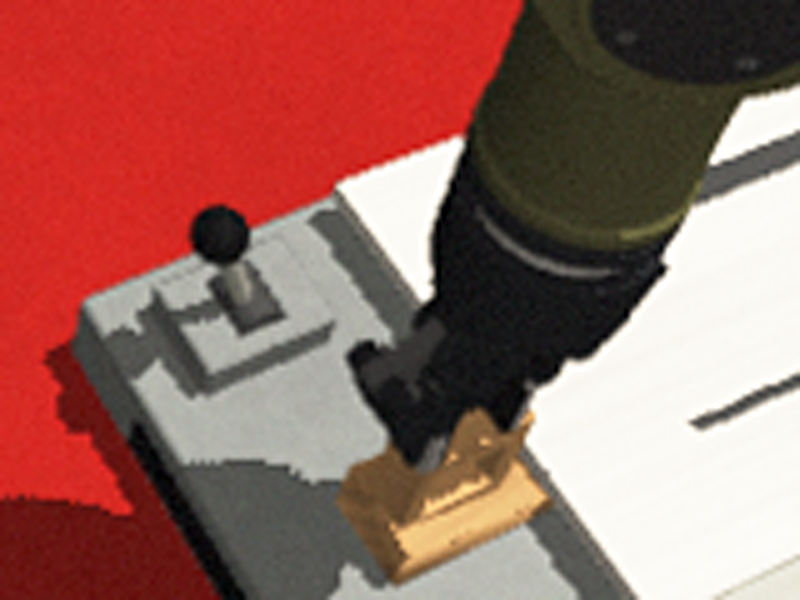

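The wrist view shows the pads at (265,300) and (380,300), closed to about the loop's inner width and sitting on top of the bar at (345,285). They are not around it, so the fingertips are higher than I assumed. I'll measure them.

```bash
python3 -c "
from h import *
print('nose',bot.nose_length,[a for a in dir(bot) if a[0]!='_'])
for f,pts in (('w3.png',[(268,310),(262,330),(385,305),(388,330),(345,300),(345,265),(380,300)]),):
    im,P,K,M=load(f)
    for u,v in pts: print(u,v,(P[v,u]*1000).round(1))
im,P,K,M=load('w3.png'); Z=P[...,2]; m=(P[...,0]>.5)&(P[...,0]<.6)&(np.abs(P[...,1]+.336)<.02)
s=im.astype(int).sum(-1)
dark=m&(s<150); print('lowest dark z',np.nanpercentile(Z[dark],[0,1,5,20]))
"
```

```text
nose 0.022 ['Unreachable', 'nose_length']
268 310 [ 528.2 -325.2  149.5]
262 330 [ 528.1 -324.8  163.4]
385 305 [ 567.6 -326.6  145.7]
388 330 [ 565.7 -325.6  164.2]
345 300 [ 554.5 -329.3  135.1]
345 265 [ 557.3 -334.9   84.6]
380 300 [ 566.4 -326.5  141.8]
lowest dark z [0.13461601 0.14479424 0.16182593 0.18717423]
```

{"method": "jog_arm", "body": {
  "offset": [
    [0, 0, -15],
    [0, 0, -15],
    [0, 12, 0],
    [0, 0, 0],
    [0, 0, 0],
    [0, 0, 0],
    [0, 0, 0],
    [0, 0, 0]
  ],
  "dr": [
    [0, 0, 0],
    [0, 0, 0],
    [0, 0, 0],
    [0, 0, 0],
    [0, 0, 0],
    [0, 0, 0],
    [0, 0, 0],
    [0, 0, 0]
  ],
  "jaw": 0.1
}}

```text
time_s: 8.5
eef_pos: [0.5538, -0.3355, 0.145]
tcp_rot: [0.718, 0.696, -0.0, -0.0]
wrist_force: [-0.4, -0.2, -1.1]
finger_gap: 0.897
finger_force: 0.0
```

```bash
python3 -c "
from h import *
p,m=pose()
im,P,K,M=snap('wrist','w4.png')
C=(P-p)@m*1000  # tool coords mm
s=im.astype(int).sum(-1)
# finger pixels: tool |x|<15, |y|<65, z>-70
q=(abs(C[...,0])<16)&(abs(C[...,1])<65)&(C[...,1]<-34)&(C[...,2]>-60)&(C[...,2]<30)
v,u=np.where(q); o=np.argsort(-C[q][:,2])[:8]; print(np.c_[u,v][o].tolist(),C[q][o].round(0).tolist())
for u,v in((205,312),(200,330),(190,360),(440,312),(450,330)): print(u,v,C[v,u].round(1),im[v,u])
"
```

```text
t 8.5 tcp mm [ 553.8 -335.5  145. ] yaw(y) -1.74 z [-7.e-04  3.e-04 -1.e+00] F [-0.4 -0.2 -1.1] gap 0.897 ff 0.0 q [ 0.35  0.81  0.23  1.57 -0.23  0.79  0.65]
[[215, 344], [213, 322], [214, 332], [214, 338], [214, 337], [213, 323], [215, 351], [215, 343]] [[-6.0, -38.0, -26.0], [3.0, -38.0, -26.0], [-1.0, -38.0, -27.0], [-4.0, -38.0, -27.0], [-3.0, -38.0, -27.0], [2.0, -38.0, -27.0], [-8.0, -38.0, -27.0], [-5.0, -38.0, -27.0]]
205 312 [ 10.3 -38.1 -33.8] [13 14 14]
200 330 [  8.4 -37.6 -42.2] [12 12 13]
190 360 [  4.7 -37.8 -53. ] [10 11 13]
440 312 [  9.9  39.2 -33. ] [ 9  9 11]
450 330 [ 10.   39.  -45.1] [11 10 13]
```

View pics/w4.png

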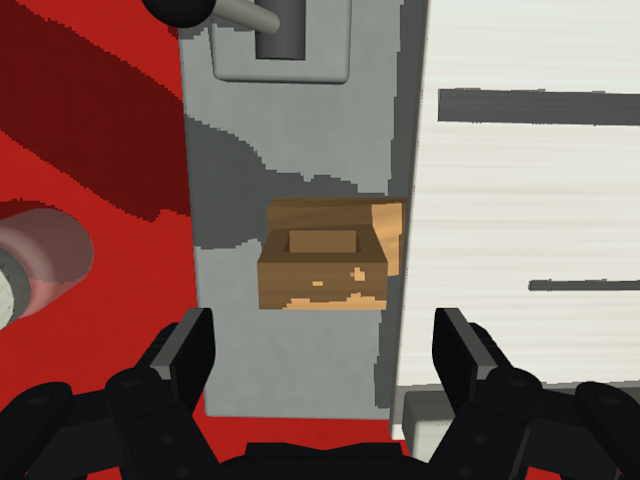

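The depth data puts the fingertips about 25 mm behind the reported TCP, and the contact force agrees. So I go lower by that amount: TCP z 76 puts the tips at about 97–100 mm, around the loop and above the plate.

{"method": "jog_arm", "body": {
  "offset": [
    [0, 0, 20],
    [0, 0, 20],
    [0, 0, 20],
    [0, 0, 9],
    [0, 0, 0],
    [0, 0, 0],
    [0, 0, 0],
    [0, 0, 0]
  ],
  "dr": [
    [0, 0, 0],
    [0, 0, 0],
    [0, 0, 0],
    [0, 0, 0],
    [0, 0, 0],
    [0, 0, 0],
    [0, 0, 0],
    [0, 0, 0]
  ]
}}

```text
time_s: 9.35
eef_pos: [0.5549, -0.3359, 0.0773]
tcp_rot: [0.718, 0.696, 0.0, 0.001]
wrist_force: [0.8, 0.7, -0.0]
finger_gap: 0.899
finger_force: 0.0
```

{"method": "jog_arm", "body": {
  "offset": [
    [0, 0, 0],
    [0, 0, 0],
    [0, 0, 0],
    [0, 0, 0],
    [0, 0, 0],
    [0, 0, 0],
    [0, 0, 0]
  ],
  "dr": [
    [0, 0, 0],
    [0, 0, 0],
    [0, 0, 0],
    [0, 0, 0],
    [0, 0, 0],
    [0, 0, 0],
    [0, 0, 0]
  ],
  "jaw": 0.6
}}

```text
time_s: 10.05
eef_pos: [0.5534, -0.3355, 0.077]
tcp_rot: [0.718, 0.696, -0.0, -0.001]
wrist_force: [-2.6, 0.7, 5.4]
finger_gap: 0.647
finger_force: 66.4
```

```bash
python3 -c "
from h import *
pose()"
```

```text
t 10.05 tcp mm [ 553.4 -335.5   77. ] yaw(y) -1.73 z [-1.3e-03  4.0e-04 -1.0e+00] F [-2.6  0.7  5.4] gap 0.647 ff 66.4 q [ 0.37  0.9   0.2   1.61 -0.25  0.66  0.67]
```

Gripped, with the gap at 0.647 and 66 N. Now slow tugs backward.

{"method": "jog_arm", "body": {
  "offset": [
    [0, -3, 0],
    [0, -3, 0],
    [0, -3, 0],
    [0, -3, 0],
    [0, -3, 0],
    [0, -3, 0],
    [0, -3, 0],
    [0, 0, 0]
  ],
  "dr": [
    [0, 0, 0],
    [0, 0, 0],
    [0, 0, 0],
    [0, 0, 0],
    [0, 0, 0],
    [0, 0, 0],
    [0, 0, 0],
    [0, 0, 0]
  ]
}}

```text
time_s: 10.85
eef_pos: [0.5372, -0.335, 0.0772]
tcp_rot: [0.717, 0.697, 0.002, 0.003]
wrist_force: [6.6, -0.7, 1.7]
finger_gap: 0.65
finger_force: 65.8
```

```bash
python3 -c "
from h import *
pose()
im,P,K,M=snap('scene','sc5.png')
X,Y,Z=P[...,0],P[...,1],P[...,2]
m=(X>.61)&(X<.66)&(abs(Y+.3)<.1)&(Z>.05)&(Z<.1); print(np.nanpercentile(Z[m],[5,50,95]))
im,P,K,M=load('scene0.png')
X,Y,Z=P[...,0],P[...,1],P[...,2]
m=(X>.61)&(X<.66)&(abs(Y+.3)<.1)&(Z>.05)&(Z<.1); print(np.nanpercentile(Z[m],[5,50,95]))
"
```

```text
t 10.85 tcp mm [ 537.2 -335.    77.2] yaw(y) -1.64 z [ 0.0072 -0.0018 -1.    ] F [ 6.6 -0.7  1.7] gap 0.65 ff 65.8 q [ 0.38  0.88  0.19  1.66 -0.26  0.61  0.69]
[0.07021971 0.07482393 0.07925605]
[0.07237154 0.07726112 0.08163814]
```

Friction is 6.6 N and the plate is sinking. I'll continue.

{"method": "jog_arm", "body": {
  "offset": [
    [0, -3, 0],
    [0, -3, 0],
    [0, -3, 0],
    [0, -3, 0],
    [0, -3, 0],
    [0, -3, 0],
    [0, -3, 0],
    [0, 0, 0]
  ],
  "dr": [
    [0, 0, 0],
    [0, 0, 0],
    [0, 0, 0],
    [0, 0, 0],
    [0, 0, 0],
    [0, 0, 0],
    [0, 0, 0],
    [0, 0, 0]
  ]
}}

```text
time_s: 11.7
eef_pos: [0.5161, -0.3345, 0.0772]
tcp_rot: [0.717, 0.697, 0.002, 0.003]
wrist_force: [5.8, -0.1, 0.7]
finger_gap: 0.648
finger_force: 65.8
```

{"method": "jog_arm", "body": {
  "offset": [
    [0, -3, 0],
    [0, -3, 0],
    [0, -3, 0],
    [0, -3, 0],
    [0, -3, 0],
    [0, -3, 0],
    [0, -3, 0],
    [0, 0, 0]
  ],
  "dr": [
    [0, 0, 0],
    [0, 0, 0],
    [0, 0, 0],
    [0, 0, 0],
    [0, 0, 0],
    [0, 0, 0],
    [0, 0, 0],
    [0, 0, 0]
  ]
}}

```text
time_s: 12.5
eef_pos: [0.4949, -0.3339, 0.0771]
tcp_rot: [0.717, 0.697, 0.002, 0.003]
wrist_force: [5.4, -0.1, 1.2]
finger_gap: 0.646
finger_force: 65.8
```

{"method": "jog_arm", "body": {
  "offset": [
    [0, -3, 0],
    [0, -3, 0],
    [0, -3, 0],
    [0, -3, 0],
    [0, -3, 0],
    [0, -3, 0],
    [0, 0, 0],
    [0, 0, 0]
  ],
  "dr": [
    [0, 0, 0],
    [0, 0, 0],
    [0, 0, 0],
    [0, 0, 0],
    [0, 0, 0],
    [0, 0, 0],
    [0, 0, 0],
    [0, 0, 0]
  ]
}}

```text
time_s: 13.3
eef_pos: [0.4738, -0.3337, 0.077]
tcp_rot: [0.718, 0.696, 0.0, 0.001]
wrist_force: [2.6, -0.5, 6.4]
finger_gap: 0.648
finger_force: 66.3
```

```bash
python3 -c "
from h import *
p,m=pose()
im,P,K,M=snap('scene','sc6.png')
X,Y,Z=P[...,0],P[...,1],P[...,2]
m=(X>.61)&(X<.66)&(abs(Y+.3)<.1)&(Z>.05)&(Z<.1); print(np.nanpercentile(Z[m],[5,50,95]))
im,P,K,M=snap('wrist','w6.png')
for u,v in((345,285),(480,150),(480,250),(480,300),(415,225)): print(u,v,(P[v,u]*1000).round(1))
"
```

```text
t 13.3 tcp mm [ 473.8 -333.7   77. ] yaw(y) -1.74 z [ 0.0018 -0.0011 -1.    ] F [ 2.6 -0.5  6.4] gap 0.648 ff 66.3 q [ 0.44  0.83  0.16  1.83 -0.25  0.5   0.74]
[0.05749796 0.06162445 0.0659825 ]
345 285 [ 483.2 -325.5   84.3]
480 150 [ 545.1 -279.1   47.4]
480 250 [ 543.  -320.4   62.3]
480 300 [ 545.1 -344.5   61.7]
415 225 [ 517.2 -311.9   49.3]
```

View pics/w6.png

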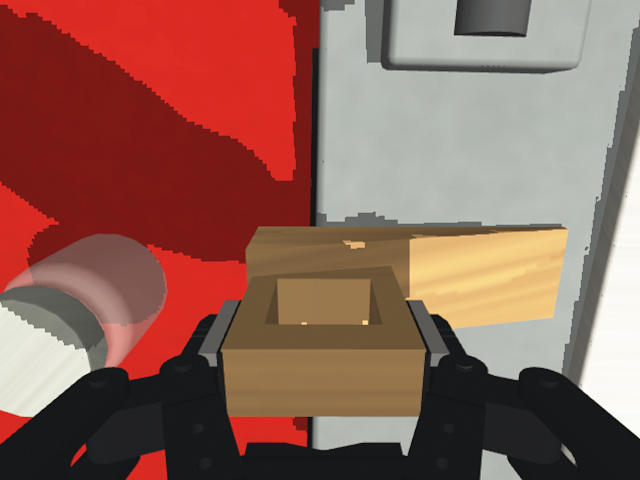

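The wedge is out, with its loop at (320,330) in the grip and its thin end at (565,270) clear of the plate. The plate top is at 62 mm, so it lies flat. I'll lift and work out the peg geometry from the first images.

{"method": "jog_arm", "body": {
  "offset": [
    [0, 0, -30],
    [0, 0, -40],
    [0, 0, -40],
    [0, 0, -40],
    [0, 0, -40],
    [0, 0, 0],
    [0, 0, 0],
    [0, 0, 0]
  ],
  "dr": [
    [0, 0, 0],
    [0, 0, 0],
    [0, 0, 0],
    [0, 0, 0],
    [0, 0, 0],
    [0, 0, 0],
    [0, 0, 0],
    [0, 0, 0]
  ]
}}

```text
time_s: 14.2
eef_pos: [0.4712, -0.3319, 0.2641]
tcp_rot: [0.718, 0.696, -0.001, -0.003]
wrist_force: [-0.1, -0.3, -1.1]
finger_gap: 0.652
finger_force: 65.8
```

```bash
cat > pegs.py <<'E'
from h import *
pix={"scene0.png":[(278,242),(311,256),(345,270),(379,286),(414,302)],"side0.png":[(369,225),(342,207),(315,189),(288,176),(264,161)]}
E_=[]
for f,L in pix.items():
    im,P,K,M=load(f); r=[]
    for u,v in L:
        W=P[v-6:v+7,u-6:u+7].reshape(-1,3); s=np.array([1,1,1.])
        c=np.nanmedian(P[v-1:v+2,u-1:u+2].reshape(-1,3),0)
        Q=W[(np.linalg.norm(W-c,axis=1)<.015)]
        d=M[:3,3]-c; d/=np.linalg.norm(d)
        from scipy.optimize import least_squares
        s=least_squares(lambda x:np.linalg.norm(Q-x,axis=1)-.010,c-.01*d,loss="soft_l1",f_scale=.002).x
        r.append(s)
    r=np.array(r);print(f,(r*1000).round(1).tolist());E_.append(r)
T=(E_[0]+E_[1])/2
k=np.arange(5)-2; c=T.mean(0); b=(T*k[:,None]).sum(0)/10; print("pitch",np.linalg.norm(b),"mid tip",c)
y=b[:2]/np.linalg.norm(b[:2]); x=np.array([y[1],-y[0]]); yaw=np.degrees(np.arctan2(x[1],x[0]))
print("rail yaw",yaw)
for i in range(5):
    t=c[:2]+y*.1*(i-2); print("peg",i,"tip",(t*1000).round(1),"point45",((t+x*.039)*1000).round(1))
# board front-face check
im,P,K,M=load("side0.png"); Q=P.reshape(-1,3); d=(Q[:,:2]-c[:2])@x; l=(Q[:,:2]-c[:2])@y
m=(abs(l)<.2)&(Q[:,2]>.15)&(Q[:,2]<.195)&(d>.05)&(d<.12)
h=np.histogram(d[m],bins=np.arange(.05,.121,.005)); print(h[0],h[1].round(3))
E
python3 pegs.py; python3 -c "
from h import *
pose()"
```

```text
scene0.png [[582.2, 35.9, 186.7], [549.6, 130.8, 187.3], [515.6, 223.9, 187.6], [484.4, 319.1, 188.0], [451.0, 412.8, 188.4]]
side0.png [[581.1, 34.8, 187.6], [548.0, 129.2, 188.7], [521.7, 224.7, 189.0], [481.6, 318.0, 187.7], [448.1, 410.6, 188.1]]
pitch 0.0997342870441877 mid tip [0.51632672 0.22397225 0.18790616]
rail yaw 19.312943658252557
peg 0 tip [582.5  35.2] point45 [619.3  48.1]
peg 1 tip [549.4 129.6] point45 [586.2 142.5]
peg 2 tip [516.3 224. ] point45 [553.1 236.9]
peg 3 tip [483.3 318.3] point45 [520.1 331.2]
peg 4 tip [450.2 412.7] point45 [487.  425.6]
[ 20  24  25  22  21 298 965   5   0   0   0   0   4   0] [0.05  0.055 0.06  0.065 0.07  0.075 0.08  0.085 0.09  0.095 0.1   0.105
 0.11  0.115 0.12 ]
t 14.2 tcp mm [ 471.2 -331.9  264.1] yaw(y) -1.74 z [-0.0049  0.0031 -1.    ] F [-0.1 -0.3 -1.1] gap 0.652 ff 65.8 q [ 0.38  0.58  0.27  1.66 -0.18  0.93  0.68]
```

The fit is consistent: peg pitch 99.7 mm, tip height 188 mm, and the board face 83 mm behind the tips. Rail yaw is 19.3°. I'll turn the wedge so its thin end points outward and carry it to the front of peg 0.

{"method": "jog_arm", "body": {
  "offset": [
    [0, 0, 0],
    [0, 0, 0],
    [0, 0, 0],
    [0, 0, 0],
    [0, 0, 0],
    [0, 0, 0],
    [0, 0, 0],
    [0, 0, 0]
  ],
  "dr": [
    [0, 0, 0.13],
    [0, 0, 0.13],
    [0, 0, 0.13],
    [0, 0, 0.13],
    [0, 0, 0.13],
    [0, 0, 0.13],
    [0, 0, 0.13],
    [0, 0, 0.13]
  ]
}}

```text
time_s: 15.0
eef_pos: [0.4718, -0.332, 0.2639]
tcp_rot: [0.97, 0.245, -0.002, -0.002]
wrist_force: [-0.5, 0.6, -1.5]
finger_gap: 0.646
finger_force: 65.5
```

{"method": "jog_arm", "body": {
  "offset": [
    [0, 0, 0],
    [0, 0, 0],
    [20, -38, 0],
    [20, -38, 0],
    [20, -38, 0],
    [20, -38, 0],
    [20, -38, 0],
    [20, -38, 0]
  ],
  "dr": [
    [0, 0, 0.13],
    [0, 0, 0.034],
    [0, 0, 0],
    [0, 0, 0],
    [0, 0, 0],
    [0, 0, 0],
    [0, 0, 0],
    [0, 0, 0]
  ]
}}

```text
time_s: 15.8
eef_pos: [0.5103, -0.0763, 0.2652]
tcp_rot: [0.986, 0.168, -0.001, -0.0]
wrist_force: [2.2, 0.3, -1.0]
finger_gap: 0.648
finger_force: 65.4
```

{"method": "jog_arm", "body": {
  "offset": [
    [20, -38, 0],
    [20, -38, 0],
    [0, 0, 0],
    [0, 0, 0],
    [0, 0, 0],
    [0, 0, 0],
    [0, 0, 0],
    [0, 0, 0]
  ],
  "dr": [
    [0, 0, 0],
    [0, 0, 0],
    [0, 0, 0],
    [0, 0, 0],
    [0, 0, 0],
    [0, 0, 0],
    [0, 0, 0],
    [0, 0, 0]
  ]
}}

```text
time_s: 16.6
eef_pos: [0.5237, 0.0059, 0.2663]
tcp_rot: [0.986, 0.167, -0.0, -0.0]
wrist_force: [1.2, -0.8, -2.2]
finger_gap: 0.65
finger_force: 65.7
```

Run:
```python
from h import *
goto(554.2,25.3,167.3,-70.7)
p,m=pose()
im,P,K,M=snap('wrist','w7.png')
C=(P-p)@m*1000
q=(abs(C[...,0])<25)&(abs(C[...,1])<27)&(C[...,2]>-70)&(C[...,2]<-50)
Q=C[q]; print('bar',np.nanpercentile(Q,[2,50,98],axis=0).round(1).tolist(),len(Q))
q=(abs(C[...,0])<30)&(C[...,1]>30)&(C[...,1]<120)&(C[...,2]>-20)&(C[...,2]<60)
print('tongue',np.nanpercentile(C[q],[2,50,98],axis=0).round(1).tolist())
```

```text
t 16.6 tcp mm [523.7   5.9 266.3] yaw(y) -70.78 z [-0.  0. -1.] F [ 1.2 -0.8 -2.2] gap 0.65 ff 65.7 q [-0.52  0.57  0.7   1.83 -0.46  0.91 -0.85]
turn [-0.    -0.    -0.001] shift in new frame [35.2 -8.2 99. ]
t 16.6 tcp mm [523.7   5.9 266.3] yaw(y) -70.78 z [-0.  0. -1.] F [ 1.2 -0.8 -2.2] gap 0.65 ff 65.7 q [-0.52  0.57  0.7   1.83 -0.46  0.91 -0.85]
bar [[-9.2, -26.0, -59.0], [4.0, 0.1, -57.8], [12.5, 25.9, -50.9]] 15737
tongue [[-19.4, 32.5, 7.2], [6.7, 70.8, 16.1], [23.2, 109.2, 25.1]]
```

View pics/w7.png

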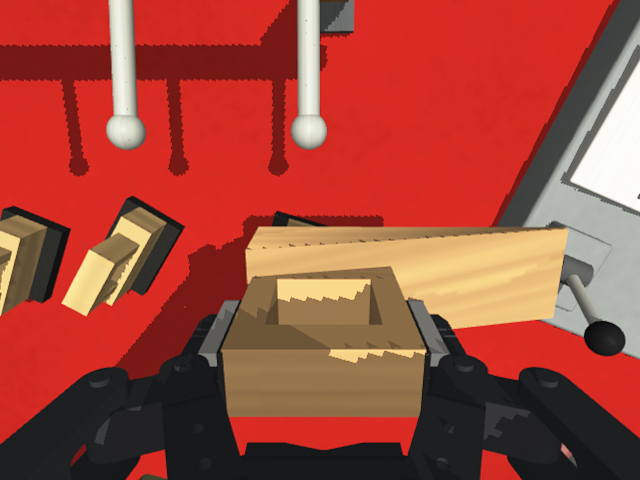

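The loop sits true in the grip at (320,330), with the peg tips ahead: peg 0 at (309,132) and peg 1 at (126,132). Next I line up in front of peg 0 and lower.

{"method": "jog_arm", "body": {
  "offset": [
    [0, -8, 0],
    [0, 0, 30],
    [0, 0, 30],
    [11, 0, 20],
    [11, 0, 12],
    [11, 0, 7],
    [0, 0, 0],
    [0, 0, 0]
  ],
  "dr": [
    [0, 0, 0],
    [0, 0, 0],
    [0, 0, 0],
    [0, 0, 0],
    [0, 0, 0],
    [0, 0, 0],
    [0, 0, 0],
    [0, 0, 0]
  ]
}}

```text
time_s: 17.45
eef_pos: [0.5529, 0.0251, 0.1678]
tcp_rot: [0.986, 0.168, 0.0, 0.0]
wrist_force: [-0.9, 0.5, -1.7]
finger_gap: 0.649
finger_force: 65.7
```

{"method": "jog_arm", "body": {
  "offset": [
    [0, 0, 0],
    [0, 0, 0],
    [0, 0, 0],
    [0, 0, 0]
  ],
  "dr": [
    [0, 0, 0],
    [0, 0, 0],
    [0, 0, 0],
    [0, 0, 0]
  ]
}}

```text
time_s: 17.85
eef_pos: [0.5523, 0.0252, 0.1676]
tcp_rot: [0.986, 0.168, 0.0, -0.0]
wrist_force: [-0.1, -1.2, -2.3]
finger_gap: 0.649
finger_force: 65.7
```

Run:
```python
from h import *
goto(552.3,24.6,167.3,-70.7)
p,m=pose()
im,P,K,M=snap('wrist','w8.png')
C=(P-p)@m*1000
# tip of peg0 expected in tool coords
t=np.array([.5825,.0352,.188]); print('tip exp',((t-p)@m*1000).round(1))
q=(C[...,0]>10)&(C[...,0]<75)&(abs(C[...,1])<20)&(C[...,2]>-50)&(C[...,2]<-10)
Q=C[q]; print(len(Q))
for a in range(15,75,10):
    k=Q[(Q[:,0]>=a)&(Q[:,0]<a+10)]
    if len(k): print(a,np.median(k[:,1]).round(1),k[:,2].min().round(1),len(k))
im,P,K,M=load('w7.png')
print((P[255,125]*1000).round(),(P[240,140]*1000).round(),(P[218,285]*1000).round(),(P[260,35]*1000).round())
```

```text
t 17.85 tcp mm [552.3  25.2 167.6] yaw(y) -70.71 z [ 4.e-04  3.e-04 -1.e+00] F [-0.1 -1.2 -2.3] gap 0.649 ff 65.7 q [-0.46  0.73  0.58  1.86 -0.58  0.73 -0.78]
turn [-0. -0. -0.] shift in new frame [-0.2  0.6  0.3]
t 17.85 tcp mm [552.3  25.2 167.6] yaw(y) -70.71 z [ 4.e-04  3.e-04 -1.e+00] F [-0.1 -1.2 -2.3] gap 0.649 ff 65.7 q [-0.46  0.73  0.58  1.86 -0.58  0.73 -0.78]
tip exp [ 31.8   0.5 -20.4]
8364
15 1.3 -28.3 215
25 1.6 -30.4 1560
35 1.6 -28.5 1291
45 1.6 -23.5 1084
55 1.6 -21.0 1085
65 1.6 -19.2 1121
[426. 150.  84.] [431. 151.  55.] [484.  31.  15.] [359. 258.  20.]
```

The ball is where expected, 1.6 mm off in tool y and exact in height. I'll slide in along the peg.

{"method": "jog_arm", "body": {
  "offset": [
    [8, 1, 1.7],
    [8, 0, 1.7],
    [8, 0, 1.7],
    [8, 0, 1.7],
    [8, 0, 1.7],
    [8, 0, 1.7],
    [8, 0, 1.7],
    [8, 0, 1.7]
  ],
  "dr": [
    [0, 0, 0],
    [0, 0, 0],
    [0, 0, 0],
    [0, 0, 0],
    [0, 0, 0],
    [0, 0, 0],
    [0, 0, 0],
    [0, 0, 0]
  ]
}}

```text
time_s: 18.7
eef_pos: [0.6137, 0.0456, 0.1534]
tcp_rot: [0.986, 0.168, -0.0, -0.0]
wrist_force: [-0.1, 0.6, -1.9]
finger_gap: 0.648
finger_force: 65.7
```

{"method": "jog_arm", "body": {
  "offset": [
    [0, 0, 0],
    [0, 0, 4],
    [0, 0, 4],
    [0, 0, 2],
    [0, 0, 0],
    [0, 0, 0],
    [0, 0, 0]
  ],
  "dr": [
    [0, 0, 0],
    [0, 0, 0],
    [0, 0, 0],
    [0, 0, 0],
    [0, 0, 0],
    [0, 0, 0],
    [0, 0, 0]
  ]
}}

```text
time_s: 19.4
eef_pos: [0.6131, 0.0454, 0.1438]
tcp_rot: [0.986, 0.168, 0.0, -0.0]
wrist_force: [-0.4, 0.6, -2.0]
finger_gap: 0.651
finger_force: 65.9
```

Run:
```python
from h import *
goto(619.3,48.1,140,-70.7)
```

```text
t 19.4 tcp mm [613.1  45.4 143.8] yaw(y) -70.7 z [ 3.e-04  1.e-04 -1.e+00] F [-0.4  0.6 -2. ] gap 0.651 ff 65.9 q [-0.45  0.84  0.57  1.69 -0.6   0.8  -0.84]
turn [-0. -0. -0.] shift in new frame [ 6.7 -0.5  3.8]
```

{"method": "jog_arm", "body": {
  "offset": [
    [0, 0, 2],
    [0, 0, 0],
    [0, 0, 0]
  ],
  "dr": [
    [0, 0, 0],
    [0, 0, 0],
    [0, 0, 0]
  ]
}}

```text
time_s: 19.7
eef_pos: [0.6133, 0.0454, 0.1428]
tcp_rot: [0.986, 0.168, 0.0, -0.0]
wrist_force: [-1.3, 0.2, 6.4]
finger_gap: 0.646
finger_force: 66.8
```

{"method": "jog_arm", "body": {
  "offset": [
    [0, 0, 0],
    [0, 0, 0],
    [0, 0, 0],
    [0, 0, 0],
    [0, 0, 0],
    [0, 0, 0],
    [0, 0, 0],
    [0, 0, 0]
  ],
  "dr": [
    [0, 0, 0],
    [0, 0, 0],
    [0, 0, 0],
    [0, 0, 0],
    [0, 0, 0],
    [0, 0, 0],
    [0, 0, 0],
    [0, 0, 0]
  ],
  "jaw": 0.08
}}

```text
time_s: 20.5
eef_pos: [0.6131, 0.0455, 0.1417]
tcp_rot: [0.986, 0.168, 0.0, -0.0]
wrist_force: [0.2, -0.2, 0.2]
finger_gap: 0.919
finger_force: 0.0
```

{"method": "jog_arm", "body": {
  "offset": [
    [0, 0, -10],
    [0, 0, -20],
    [0, 0, -30],
    [0, 0, -40],
    [0, 0, -40],
    [0, 0, -20],
    [0, 0, 0],
    [0, 0, 0]
  ],
  "dr": [
    [0, 0, 0],
    [0, 0, 0],
    [0, 0, 0],
    [0, 0, 0],
    [0, 0, 0],
    [0, 0, 0],
    [0, 0, 0],
    [0, 0, 0]
  ]
}}

```text
time_s: 21.3
eef_pos: [0.6129, 0.0455, 0.3021]
tcp_rot: [0.986, 0.168, 0.0, -0.0]
wrist_force: [0.4, -0.5, -0.9]
finger_gap: 0.918
finger_force: 0.0
```

Run:
```python
from h import *
pose(); snap('scene','sc9.png'); snap('side','sd9.png')
```

```text
t 21.3 tcp mm [612.9  45.5 302.1] yaw(y) -70.71 z [ 6.e-04  5.e-04 -1.e+00] F [ 0.4 -0.5 -0.9] gap 0.918 ff 0.0 q [-0.51  0.67  0.7   1.51 -0.46  1.13 -0.96]
```

View pics/sd9.png

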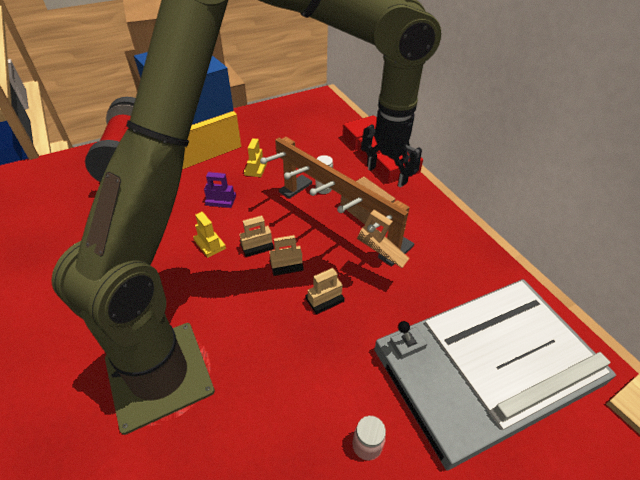

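The side view shows the wedge hanging on peg 0 at (378,228), thin end outward. The first block was knocked to (325,290), and the lever is still free at (404,327). With the fist closed, I go behind the lever ball.

{"method": "jog_arm", "body": {
  "offset": [
    [0, 0, 0],
    [0, 0, 0],
    [0, 0, 0],
    [-30, 36, 0],
    [-30, 39, 0],
    [-30, 39, 0],
    [-30, 39, 0],
    [-30, 39, 0]
  ],
  "dr": [
    [0, 0, 0.13],
    [0, 0, 0.13],
    [0, 0, 0.106],
    [0, 0, 0],
    [0, 0, 0],
    [0, 0, 0],
    [0, 0, 0],
    [0, 0, 0]
  ],
  "jaw": 1.0
}}

```text
time_s: 22.2
eef_pos: [0.4555, -0.1429, 0.3007]
tcp_rot: [1.0, -0.014, -0.001, -0.0]
wrist_force: [0.9, -0.7, -0.5]
finger_gap: -0.0
finger_force: 0.0
```

{"method": "jog_arm", "body": {
  "offset": [
    [0, 39, 0],
    [0, 39, 0],
    [0, 0, 40],
    [0, 0, 40],
    [0, 0, 0],
    [0, 0, 0],
    [0, 0, 0],
    [0, 0, 0]
  ],
  "dr": [
    [0, 0, 0],
    [0, 0, 0],
    [0, 0, 0],
    [0, 0, 0],
    [0, 0, 0],
    [0, 0, 0],
    [0, 0, 0],
    [0, 0, 0]
  ]
}}

```text
time_s: 23.0
eef_pos: [0.4563, -0.2206, 0.2232]
tcp_rot: [1.0, -0.014, 0.001, 0.001]
wrist_force: [-0.6, -0.4, 0.2]
finger_gap: 0.001
finger_force: 0.0
```

Run:
```python
from h import *
goto(455,-220,143,-91.7)
p,m=pose()
im,P,K,M=snap('wrist','w10.png')
C=(P-p)@m*1000
q=(np.hypot(P[...,0]-.51,P[...,1]+.22)<.03)&(P[...,2]>.135)&(P[...,2]<.17); print((np.nanmean(P[q],0)*1000).round(1), q.sum())
q=(abs(C[...,0])<25)&(abs(C[...,1])<30)&(C[...,2]>-45)&(C[...,2]<10); print(np.nanpercentile(C[q],[1,50,99],axis=0).round(1).tolist())
```

```text
t 23.0 tcp mm [ 456.3 -220.6  223.2] yaw(y) -91.64 z [ 0.0028 -0.0012 -1.    ] F [-0.6 -0.4  0.2] gap 0.001 ff 0.0 q [-0.07  0.62  0.71  1.93 -0.56  0.79 -0.64]
turn [ 0.001 -0.003  0.001] shift in new frame [-1.3 -0.5 80.2]
t 23.0 tcp mm [ 456.3 -220.6  223.2] yaw(y) -91.64 z [ 0.0028 -0.0012 -1.    ] F [-0.6 -0.4  0.2] gap 0.001 ff 0.0 q [-0.07  0.62  0.71  1.93 -0.56  0.79 -0.64]
[ 510.1 -220.9  155.2] 1773
[[6.7, -12.7, -44.8], [11.0, 0.8, -35.0], [12.0, 13.9, -21.7]]
```

Tips are at about TCP -20. I'll lower and push the ball along +x.

{"method": "jog_arm", "body": {
  "offset": [
    [0, 0, 30],
    [0, 0, 30],
    [0, 0, 13],
    [0, 0, 0],
    [10, 0, 0],
    [10, 0, 0],
    [10, 0, 0],
    [10, 0, 0]
  ],
  "dr": [
    [0, 0, 0],
    [0, 0, 0],
    [0, 0, 0],
    [0, 0, 0],
    [0, 0, 0],
    [0, 0, 0],
    [0, 0, 0],
    [0, 0, 0]
  ]
}}

```text
time_s: 23.85
eef_pos: [0.4971, -0.2213, 0.1493]
tcp_rot: [1.0, -0.014, 0.001, 0.0]
wrist_force: [0.8, -0.0, 0.1]
finger_gap: 0.0
finger_force: 0.0
```

{"method": "jog_arm", "body": {
  "offset": [
    [10, 0, 0],
    [10, 0, 0],
    [10, 0, 0],
    [10, 0, 0],
    [10, 0, 0],
    [10, 0, 0],
    [0, 0, 0],
    [0, 0, 0]
  ],
  "dr": [
    [0, 0, 0],
    [0, 0, 0],
    [0, 0, 0],
    [0, 0, 0],
    [0, 0, 0],
    [0, 0, 0],
    [0, 0, 0],
    [0, 0, 0]
  ]
}}

```text
time_s: 24.65
eef_pos: [0.5551, -0.223, 0.1485]
tcp_rot: [1.0, -0.015, -0.0, -0.0]
wrist_force: [0.3, -0.7, -0.4]
finger_gap: -0.0
finger_force: 0.0
```

{"method": "jog_arm", "body": {
  "offset": [
    [3, 0, 0],
    [3, 0, 0],
    [2, 0, 0],
    [0, 0, 0],
    [0, 0, 0]
  ],
  "dr": [
    [0, 0, 0],
    [0, 0, 0],
    [0, 0, 0],
    [0, 0, 0],
    [0, 0, 0]
  ]
}}

```text
time_s: 25.15
eef_pos: [0.5632, -0.2232, 0.1486]
tcp_rot: [1.0, -0.015, -0.0, -0.0]
wrist_force: [-0.2, 0.5, 1.6]
finger_gap: -0.001
finger_force: 0.0
```

Run:
```python
from h import *
p,m=pose()
im,P,K,M=snap('side','sd11.png')
s=im.astype(int).sum(-1)
q=(np.hypot(P[...,0]-.58,P[...,1]+.222)<.03)&(P[...,2]>.125)&(P[...,2]<.165)&(s<120); print((np.nanmedian(P[q],0)*1000).round(1), q.sum())
im,P,K,M=snap('wrist','w11.png')
q=(np.hypot(P[...,0]-.585,P[...,1]+.222)<.03)&(P[...,2]>.125)&(P[...,2]<.165); print((np.nanmean(P[q],0)*1000).round(1),np.nanpercentile(P[q],[2,98],axis=0).round(4), q.sum())
```

```text
t 25.15 tcp mm [ 563.2 -223.2  148.6] yaw(y) -91.67 z [-1.e-04  2.e-04 -1.e+00] F [-0.2  0.5  1.6] gap -0.001 ff 0.0 q [-0.04  0.84  0.63  1.71 -0.65  0.81 -0.7 ]
[nan nan nan] 0
[nan nan nan] [nan nan nan] 0
  return np.nanmean(a, axis, out=out, keepdims=keepdims)
<stdin>:7: RuntimeWarning: Mean of empty slice
  return np.nanmean(a, axis, out=out, keepdims=keepdims)
```

Run:
```python
from h import *
for f in('w11.png','sd11.png'):
    im,P,K,M=load(f); s=im.astype(int).sum(-1)
    q=(P[...,0]>.48)&(P[...,0]<.65)&(abs(P[...,1]+.222)<.04)&(P[...,2]>.09)&(P[...,2]<.2)
    Q=P[q]
    for x in np.arange(.48,.65,.01):
        k=Q[(Q[:,0]>=x)&(Q[:,0]<x+.01)]
        if len(k): print(f,round(x,2),len(k),(np.median(k,0)*1000).round(),(k[:,2].max()*1000).round(),(k[:,2].min()*1000).round())
```

```text
w11.png 0.49 4 [ 500. -222.  154.] 155.0 154.0
w11.png 0.5 173 [ 507. -222.  158.] 160.0 155.0
w11.png 0.51 168 [ 513. -222.  158.] 160.0 156.0
w11.png 0.56 173 [ 570. -235.  185.] 197.0 170.0
w11.png 0.57 3116 [ 574. -224.  187.] 200.0 169.0
sd11.png 0.49 26 [ 498. -222.  152.] 157.0 144.0
sd11.png 0.5 59 [ 504. -225.  157.] 163.0 147.0
sd11.png 0.51 42 [ 515. -224.  155.] 161.0 101.0
sd11.png 0.52 13 [ 522. -226.  107.] 123.0 96.0
sd11.png 0.53 3 [ 530. -225.   94.] 96.0 94.0
sd11.png 0.55 88 [ 553. -228.  186.] 200.0 169.0
sd11.png 0.56 9 [ 565. -236.  179.] 187.0 174.0
```

The fist passed over the ball, because the tips sit 20 mm above the TCP and I had the sign wrong. I'll go back, drop 40 mm and push again.

{"method": "jog_arm", "body": {
  "offset": [
    [-36, 0, 0],
    [-36, 0, 0],
    [-36, 0, 0],
    [0, 0, 20],
    [0, 0, 18],
    [0, 0, 0],
    [10, 0, 0],
    [10, 0, 0]
  ],
  "dr": [
    [0, 0, 0],
    [0, 0, 0],
    [0, 0, 0],
    [0, 0, 0],
    [0, 0, 0],
    [0, 0, 0],
    [0, 0, 0],
    [0, 0, 0]
  ]
}}

```text
time_s: 26.05
eef_pos: [0.4768, -0.2212, 0.1115]
tcp_rot: [1.0, -0.015, 0.001, 0.0]
wrist_force: [-0.2, -0.7, -0.1]
finger_gap: -0.004
finger_force: 0.0
```

{"method": "jog_arm", "body": {
  "offset": [
    [10, 0, 0],
    [10, 0, 0],
    [10, 0, 0],
    [10, 0, 0],
    [10, 0, 0],
    [10, 0, 0],
    [10, 0, 0],
    [0, 0, 0]
  ],
  "dr": [
    [0, 0, 0],
    [0, 0, 0],
    [0, 0, 0],
    [0, 0, 0],
    [0, 0, 0],
    [0, 0, 0],
    [0, 0, 0],
    [0, 0, 0]
  ]
}}

```text
time_s: 26.85
eef_pos: [0.5472, -0.2225, 0.1104]
tcp_rot: [1.0, -0.014, 0.001, 0.0]
wrist_force: [0.2, 0.2, -0.8]
finger_gap: 0.003
finger_force: 0.0
```

{"method": "jog_arm", "body": {
  "offset": [
    [5, 0, 0],
    [5, 0, 0],
    [4, 0, 0],
    [2, 0, 0],
    [0, 0, 0],
    [0, 0, 0]
  ],
  "dr": [
    [0, 0, 0],
    [0, 0, 0],
    [0, 0, 0],
    [0, 0, 0],
    [0, 0, 0],
    [0, 0, 0]
  ]
}}

```text
time_s: 27.45
eef_pos: [0.5506, -0.2227, 0.1102]
tcp_rot: [1.0, -0.017, -0.009, -0.003]
wrist_force: [-20.7, 3.0, 13.8]
finger_gap: 0.003
finger_force: 10.4
```

```bash
cat > lv.py <<'E'
import sys
from h import *
p,m=pose()
for n in('wrist','scene'):
    im,P,K,M=snap(n,n+sys.argv[1]+'.png')
    q=(P[...,0]>.48)&(P[...,0]<.65)&(abs(P[...,1]+.222)<.02)&(P[...,2]>.12)&(P[...,2]<.16)
    Q=P[q]
    for x in np.arange(.48,.65,.01):
        k=Q[(Q[:,0]>=x)&(Q[:,0]<x+.01)]
        if len(k): print(n,round(x,2),len(k),(np.median(k,0)*1000).round(),(k[:,2].max()*1000).round(),(k[:,2].min()*1000).round())
E
python3 lv.py 12
```

```text
t 27.45 tcp mm [ 550.6 -222.7  110.2] yaw(y) -91.95 z [-0.0174  0.0059 -0.9998] F [-20.7   3.   13.8] gap 0.003 ff 10.4 q [-0.01  0.88  0.6   1.76 -0.69  0.75 -0.66]
wrist 0.55 1461 [ 559. -231.  148.] 159.0 133.0
wrist 0.56 1559 [ 563. -224.  151.] 160.0 142.0
wrist 0.57 2363 [ 576. -224.  152.] 156.0 139.0
wrist 0.58 2104 [ 584. -224.  148.] 154.0 137.0
scene 0.54 7 [ 546. -211.  147.] 153.0 134.0
scene 0.55 23 [ 556. -211.  147.] 158.0 121.0
scene 0.56 31 [ 564. -217.  150.] 157.0 121.0
scene 0.57 24 [ 575. -216.  150.] 159.0 136.0
scene 0.58 23 [ 583. -221.  147.] 154.0 138.0
```

{"method": "jog_arm", "body": {
  "offset": [
    [-20, 0, 0],
    [-40, 0, 0],
    [-40, 0, -30],
    [0, 0, -40],
    [0, 0, -40],
    [0, 0, 0],
    [0, 0, 0],
    [0, 0, 0]
  ],
  "dr": [
    [0, 0, 0],
    [0, 0, 0],
    [0, 0, 0],
    [0, 0, 0],
    [0, 0, 0],
    [0, 0, 0],
    [0, 0, 0],
    [0, 0, 0]
  ]
}}

```text
time_s: 28.35
eef_pos: [0.4609, -0.2196, 0.2199]
tcp_rot: [1.0, -0.014, -0.001, -0.001]
wrist_force: [-0.1, 0.1, -0.4]
finger_gap: -0.002
finger_force: 0.0
```

```bash
cat > ball.py <<'E'
from h import *
from scipy.optimize import least_squares
p,m=pose()
def fit(P,im,c):
    Q=P[(np.linalg.norm(P-c,axis=-1)<.022)&(im.astype(int).sum(-1)<140)]
    s=least_squares(lambda x:np.linalg.norm(Q-x,axis=1)-.013,c,loss="soft_l1",f_scale=.002).x
    return (s*1000).round(1),len(Q)
for n,f,c in(('side','side0.png',(.510,-.22,.142)),('scene','scene0.png',(.510,-.22,.142)),('wrist','w1.png',(.510,-.22,.142))):
    im,P,K,M=load(f); print(f,fit(P,im,np.array(c)))
for n in('side','scene','wrist'):
    im,P,K,M=snap(n,n+'_b.png')
    for g in((.575,-.222,.142),(.585,-.222,.14)):
        print(n,fit(P,im,np.array(g)))
E
python3 ball.py
```

```text
t 28.35 tcp mm [ 460.9 -219.6  219.9] yaw(y) -91.65 z [-0.0012  0.0013 -1.    ] F [-0.1  0.1 -0.4] gap -0.002 ff 0.0 q [-0.07  0.63  0.71  1.92 -0.57  0.8  -0.64]
side0.png (array([ 508.9, -219.6,  147.5]), 108)
scene0.png (array([ 510., -220.,  142.]), 0)
w1.png (array([ 509.9, -221.1,  146.4]), 724)
side (array([ 573.9, -223.5,  142.2]), 98)
side (array([ 575. , -223.3,  141.9]), 63)
scene (array([ 573.1, -223.5,  144.8]), 17)
scene (array([ 573.1, -223.5,  144.8]), 17)
wrist (array([ 574.4, -224.2,  141.1]), 2116)
wrist (array([ 574.5, -224.2,  141.1]), 1803)
```

The ball is now at x=574, z=141, which mirrors the free position. The push ended against the stop, so the lever is locked. Now I'll locate the three blocks again.

```bash
cat > blk.py <<'E'
import sys
from h import *
def rects(Ps):
    P=np.concatenate([a.reshape(-1,3) for a in Ps]); m=(P[:,2]>.097)&(P[:,2]<.112)&(P[:,0]>.25)&(P[:,0]<.56)&(P[:,1]>-.1)&(P[:,1]<.45); P=P[m]
    g=np.zeros((400,700),np.uint8); ix=((P[:,0]-.2)*1000).astype(int); iy=((P[:,1]+.15)*1000).astype(int); g[ix,iy]=255
    g=cv2.dilate(g,np.ones((9,9))); n,l=cv2.connectedComponents(g)
    for i in range(1,n):
        Q=P[l[ix,iy]==i]
        if len(Q)<60: continue
        c,s,a=cv2.minAreaRect((Q[:,:2]*1000).astype(np.float32)); q=Q[:,:2]-np.mean(Q[:,:2],0); v=np.linalg.eigh(q.T@q)[1][:,1]
        print(np.round(c,1),np.round(s,1),round(a,1),"pca",round(np.degrees(np.arctan2(v[1],v[0]))%180,1),len(Q))
if __name__=="__main__":
    A=[load('scene_b.png')[1],load('side_b.png')[1]]
    for a in A: rects([a]); print()
    rects(A)
E
python3 blk.py; cp pics/side_b.png pics/v12.png; python3 -c "
from h import *
crop('scene_b.png',240,180,480,360,'c12.png',3)"
```

```text
[354.2 274.3] [25.8 58.9] 86.3 pca 174.3 152
[401.3 169.6] [26.1 57.4] 73.9 pca 165.2 152
[442.1  13.3] [25.9 59.1] 88.7 pca 3.1 135

[353.9 275.1] [30.3 55.8] 85.2 pca 177.2 160
[400.8 166.8] [27.4 55.9] 74.3 pca 166.8 177
[441.4  11.5] [57.1 23.9] 0.9 pca 0.6 208

[354.1 275.1] [30.3 58.8] 85.2 pca 176.7 312
[400.8 167.9] [29.7 57.3] 72.8 pca 166.5 329
[442.1  12.6] [59.9 26. ] 0.7 pca 2.5 343
```

View pics/c12.png

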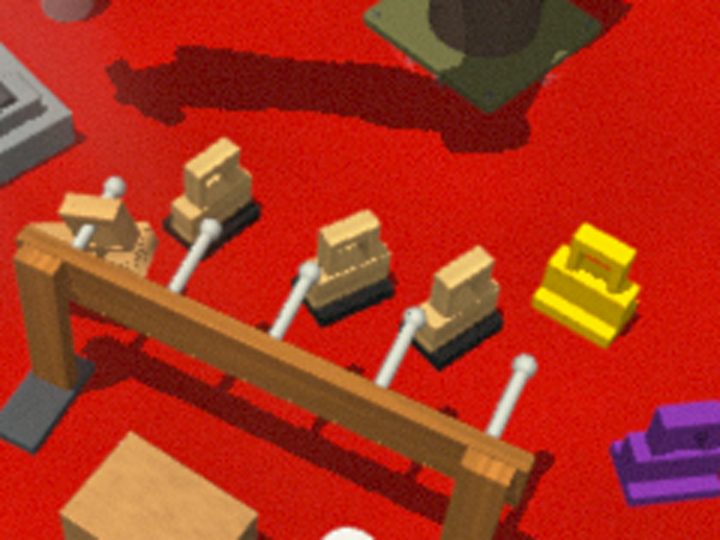

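The crop shows three real blocks standing at (212,190), (350,265) and (460,310), the wedge hung at (95,230), and the look-alikes untouched. I'll start with the knocked block at (442,13).

{"method": "jog_arm", "body": {
  "offset": [
    [0, 0, 0],
    [0, 0, 0],
    [0, 0, 0],
    [0, 0, 0],
    [0, 0, 0],
    [0, 0, 0],
    [0, 0, 0],
    [0, 0, 0]
  ],
  "dr": [
    [0, 0, -0.14],
    [0, 0, -0.14],
    [0, 0, -0.14],
    [0, 0, -0.14],
    [0, 0, -0.14],
    [0, 0, -0.14],
    [0, 0, -0.14],
    [0, 0, -0.14]
  ],
  "jaw": 0.08
}}

```text
time_s: 29.3
eef_pos: [0.4608, -0.2202, 0.2198]
tcp_rot: [0.853, 0.521, -0.0, -0.001]
wrist_force: [0.1, 0.5, 0.1]
finger_gap: 0.917
finger_force: 0.0
```

{"method": "jog_arm", "body": {
  "offset": [
    [0, 0, 0],
    [0, 0, 0],
    [0, 0, 0],
    [0, 0, 0],
    [38, 0, 0],
    [38, 0, 0],
    [38, 0, 0],
    [38, 0, 0]
  ],
  "dr": [
    [0, 0, -0.14],
    [0, 0, -0.14],
    [0, 0, -0.14],
    [0, 0, -0.08],
    [0, 0, 0],
    [0, 0, 0],
    [0, 0, 0],
    [0, 0, 0]
  ]
}}

```text
time_s: 30.1
eef_pos: [0.4577, -0.067, 0.22]
tcp_rot: [0.7, 0.714, -0.0, -0.001]
wrist_force: [0.2, -0.2, 0.2]
finger_gap: 0.92
finger_force: 0.0
```

{"method": "jog_arm", "body": {
  "offset": [
    [38, -6, 0],
    [38, -6, 0],
    [0, 0, 30],
    [0, 0, 0],
    [0, 0, 0],
    [0, 0, 0],
    [0, 0, 0],
    [0, 0, 0]
  ],
  "dr": [
    [0, 0, 0],
    [0, 0, 0],
    [0, 0, 0],
    [0, 0, 0],
    [0, 0, 0],
    [0, 0, 0],
    [0, 0, 0],
    [0, 0, 0]
  ]
}}

```text
time_s: 30.9
eef_pos: [0.4452, 0.0068, 0.1913]
tcp_rot: [0.701, 0.714, 0.001, 0.0]
wrist_force: [0.7, 0.3, 0.1]
finger_gap: 0.922
finger_force: 0.0
```

```bash
cat > near.py <<'E'
import sys
from h import *
cx,cy=float(sys.argv[1])/1000,float(sys.argv[2])/1000
im,P,K,M=snap('wrist',sys.argv[3])
m=(np.hypot(P[...,0]-cx,P[...,1]-cy)<.05)&(P[...,2]>.098)&(P[...,2]<.112)&(im.astype(int).sum(-1)>200)
Q=P[m]; c,s,a=cv2.minAreaRect((Q[:,:2]*1000).astype(np.float32)); q=Q[:,:2]-Q[:,:2].mean(0); v=np.linalg.eigh(q.T@q)[1][:,1]
yaw=(np.degrees(np.arctan2(v[1],v[0]))+90)%180-90
print(np.round(c,1),np.round(s,1),round(a,1),'yaw',round(yaw,2),'z',Q[:,2].mean().round(4),len(Q))
goto(c[0],c[1],47,yaw)
E
python3 near.py 442 12.6 w13.png
```

```text
[442.7  11.2] [56.2 22.8] 2.0 yaw 2.15 z 0.1048 3513
t 30.95 tcp mm [445.1   6.9 191.2] yaw(y) 1.08 z [ 1.1e-03  2.0e-04 -1.0e+00] F [-0.8  0.2 -0.1] gap 0.919 ff 0.0 q [-0.27  0.51  0.23  2.13 -0.22  0.52  0.14]
turn [ 0.001 -0.    -0.019] shift in new frame [  4.4  -2.3 144.2]
```

{"method": "jog_arm", "body": {
  "offset": [
    [4.4, -2.3, 0],
    [0, 0, 35],
    [0, 0, 35],
    [0, 0, 35],
    [0, 0, 25],
    [0, 0, 14],
    [0, 0, 0],
    [0, 0, 0]
  ],
  "dr": [
    [0, 0, -0.018],
    [0, 0, 0],
    [0, 0, 0],
    [0, 0, 0],
    [0, 0, 0],
    [0, 0, 0],
    [0, 0, 0],
    [0, 0, 0]
  ]
}}

```text
time_s: 31.75
eef_pos: [0.4424, 0.0119, 0.0469]
tcp_rot: [0.693, 0.721, 0.0, -0.0]
wrist_force: [0.5, -0.0, -0.2]
finger_gap: 0.92
finger_force: 0.0
```

{"method": "jog_arm", "body": {
  "offset": [
    [0, 0, 0],
    [0, 0, 0],
    [0, 0, 0],
    [0, 0, 0],
    [0, 0, 0],
    [0, 0, 0],
    [0, 0, 0]
  ],
  "dr": [
    [0, 0, 0],
    [0, 0, 0],
    [0, 0, 0],
    [0, 0, 0],
    [0, 0, 0],
    [0, 0, 0],
    [0, 0, 0]
  ],
  "jaw": 0.6
}}

```text
time_s: 32.45
eef_pos: [0.4428, 0.0119, 0.0478]
tcp_rot: [0.693, 0.72, 0.001, 0.001]
wrist_force: [-0.4, 0.6, 6.6]
finger_gap: 0.647
finger_force: 63.5
```

```bash
python3 -c "
from h import *
pose()"
```

```text
t 32.45 tcp mm [442.8  11.9  47.8] yaw(y) 2.19 z [ 1.8e-03  3.0e-04 -1.0e+00] F [-0.4  0.6  6.6] gap 0.647 ff 63.5 q [-0.16  0.8   0.05  2.24 -0.3   0.11  0.21]
```

Gripped. I'll lift, turn and carry it to the front of peg 2.

{"method": "jog_arm", "body": {
  "offset": [
    [0, 0, -30],
    [0, 0, -40],
    [0, 0, -40],
    [0, 0, -40],
    [0, 0, -30],
    [0, 0, 0],
    [0, 0, 0],
    [0, 0, 0]
  ],
  "dr": [
    [0, 0, 0],
    [0, 0, 0],
    [0, 0, 0],
    [0, 0, 0],
    [0, 0, 0],
    [0, 0, 0.13],
    [0, 0, 0.13],
    [0, 0, 0.13]
  ]
}}

```text
time_s: 33.25
eef_pos: [0.4419, 0.0121, 0.2273]
tcp_rot: [0.821, 0.57, 0.001, -0.0]
wrist_force: [0.1, 0.1, -2.7]
finger_gap: 0.651
finger_force: 65.8
```

{"method": "jog_arm", "body": {
  "offset": [
    [0, 0, 0],
    [0, 0, 0],
    [0, 0, 0],
    [0, 0, 0],
    [0, 0, 0],
    [0, 0, 0],
    [0, 0, 0],
    [16, -35, 0]
  ],
  "dr": [
    [0, 0, 0.13],
    [0, 0, 0.13],
    [0, 0, 0.13],
    [0, 0, 0.13],
    [0, 0, 0.13],
    [0, 0, 0.1],
    [0, 0, 0],
    [0, 0, 0]
  ]
}}

```text
time_s: 34.05
eef_pos: [0.4414, 0.0455, 0.2276]
tcp_rot: [0.973, 0.229, 0.001, 0.002]
wrist_force: [0.5, 0.9, -1.2]
finger_gap: 0.654
finger_force: 65.8
```

{"method": "jog_arm", "body": {
  "offset": [
    [16, -35, 0],
    [16, -35, 0],
    [16, -35, 0],
    [16, -35, 0],
    [0, 0, 0],
    [0, 0, 0],
    [0, 0, 0],
    [0, 0, 0]
  ],
  "dr": [
    [0, 0, 0],
    [0, 0, 0],
    [0, 0, 0],
    [0, 0, 0],
    [0, 0, 0],
    [0, 0, 0],
    [0, 0, 0],
    [0, 0, 0]
  ]
}}

```text
time_s: 34.85
eef_pos: [0.4347, 0.2026, 0.2269]
tcp_rot: [0.973, 0.231, -0.0, 0.0]
wrist_force: [1.0, 0.1, -3.1]
finger_gap: 0.646
finger_force: 66.1
```

```bash
cat > pre.py <<'E'
import sys
from h import *
i=int(sys.argv[1]); p,m=pose()
im,P,K,M=snap('wrist',sys.argv[2])
C=(P-p)@m*1000
q=(abs(C[...,0])<25)&(abs(C[...,1])<26)&(C[...,2]>-66)&(C[...,2]<-50)
Q=C[q]; a=np.nanpercentile(Q,[2,50,98],axis=0).round(1); print('bar',a.tolist(),len(Q))
ex=(a[0,0]+a[2,0])/2; top=np.nanpercentile(Q[:,2],5); ez=top+32
tip=np.array([[582.5,35.2],[549.4,129.6],[516.3,224],[483.3,318.3],[450.2,412.7]])[i]; T=np.r_[tip,188]
t=(T-p*1000)@m; print('tip exp',t.round(1),'eye',ex.round(1),ez.round(1))
q=(C[...,0]>t[0]-15)&(C[...,0]<t[0]+60)&(abs(C[...,1]-t[1])<20)&(abs(C[...,2]-t[2])<25)
Q=C[q]
for b in (t[0]-10,t[0],t[0]+20,t[0]+35):
    k=Q[(Q[:,0]>=b)&(Q[:,0]<b+10)]
    if len(k): print('peg x',round(b),'y',np.median(k[:,1]).round(1),'top',k[:,2].min().round(1),len(k))
goto(*(tip-np.array([.9437,.3307])*(30+ex)),188+30*.2126+ez,-70.7)
E
python3 pre.py 2 w14.png
```

```text
t 34.85 tcp mm [434.7 202.6 226.9] yaw(y) -63.25 z [ 0.e+00 -1.e-04 -1.e+00] F [ 1.   0.1 -3.1] gap 0.646 ff 66.1 q [-0.95  0.57  0.68  2.   -0.52  0.75 -1.06]
bar [[-10.4, -25.0, -58.3], [2.7, -0.1, -57.1], [11.5, 24.9, -50.9]] 14742
tip exp [82.5 17.6 38.9] eye 0.5 -26.1
peg x 72 y 17.7 top 28.6 980
peg x 82 y 18.4 top 29.2 778
peg x 102 y 21.6 top 37.0 669
peg x 117 y 23.0 top 41.3 137
t 34.9 tcp mm [434.7 202.7 226.9] yaw(y) -63.25 z [ 0. -0. -1.] F [-0.4 -0.2 -2.9] gap 0.651 ff 66.1 q [-0.95  0.57  0.68  2.   -0.52  0.75 -1.07]
turn [ 0.   -0.    0.13] shift in new frame [53.5  6.9 58.6]
```

{"method": "jog_arm", "body": {
  "offset": [
    [0, 0, 0],
    [0, 7.3, 0],
    [12, 0, 20],
    [12, 0, 20],
    [12, 0, 12],
    [12, 0, 6.6],
    [5.5, 0, 0],
    [0, 0, 0]
  ],
  "dr": [
    [0, 0, 0.13],
    [0, 0, 0],
    [0, 0, 0],
    [0, 0, 0],
    [0, 0, 0],
    [0, 0, 0],
    [0, 0, 0],
    [0, 0, 0]
  ]
}}

```text
time_s: 35.7
eef_pos: [0.4889, 0.215, 0.1685]
tcp_rot: [0.986, 0.169, 0.001, 0.0]
wrist_force: [-0.1, -0.5, -1.7]
finger_gap: 0.65
finger_force: 66.0
```

{"method": "jog_arm", "body": {
  "offset": [
    [0, 0, 0],
    [0, 0, 0],
    [0, 0, 0],
    [0, 0, 0]
  ],
  "dr": [
    [0, 0, 0],
    [0, 0, 0],
    [0, 0, 0],
    [0, 0, 0]
  ]
}}

```text
time_s: 36.1
eef_pos: [0.4873, 0.2151, 0.1683]
tcp_rot: [0.986, 0.169, 0.0, -0.0]
wrist_force: [-0.1, 0.1, -1.8]
finger_gap: 0.651
finger_force: 66.0
```

```bash
python3 pre.py 2 w15.png
```

```text
t 36.1 tcp mm [487.3 215.1 168.3] yaw(y) -70.57 z [ 1.e-04  4.e-04 -1.e+00] F [-0.1  0.1 -1.8] gap 0.651 ff 66.0 q [-0.86  0.72  0.62  1.92 -0.63  0.71 -1.09]
bar [[-10.2, -25.0, -58.3], [2.8, -0.2, -57.1], [11.6, 25.0, -51.0]] 14679
tip exp [ 30.3   1.2 -19.7] eye 0.7 -26.1
peg x 20 y 2.3 top -29.6 1147
peg x 30 y 2.3 top -30.1 1533
peg x 50 y 2.3 top -20.9 1079
peg x 65 y 2.3 top -18.2 1094
t 36.15 tcp mm [487.3 215.1 168.3] yaw(y) -70.58 z [ 1.e-04  3.e-04 -1.e+00] F [ 0.4  0.2 -2.3] gap 0.645 ff 66.0 q [-0.86  0.72  0.62  1.92 -0.63  0.71 -1.09]
turn [-0.    -0.     0.002] shift in new frame [-0.4  1.1 -0. ]
```

{"method": "jog_arm", "body": {
  "offset": [
    [8, 2, 1.7],
    [8, 0, 1.7],
    [8, 0, 1.7],
    [8, 0, 1.7],
    [8, 0, 1.7],
    [8, 0, 1.7],
    [8, 0, 1.7],
    [8, 0, 1.7]
  ],
  "dr": [
    [0, 0, 0],
    [0, 0, 0],
    [0, 0, 0],
    [0, 0, 0],
    [0, 0, 0],
    [0, 0, 0],
    [0, 0, 0],
    [0, 0, 0]
  ]
}}

```text
time_s: 36.95
eef_pos: [0.5492, 0.2346, 0.1543]
tcp_rot: [0.986, 0.169, -0.0, -0.0]
wrist_force: [-0.2, 0.6, -2.2]
finger_gap: 0.647
finger_force: 66.1
```

{"method": "jog_arm", "body": {
  "offset": [
    [0, 0, 0],
    [0, 0, 4],
    [0, 0, 4],
    [0, 0, 2],
    [0, 0, 2],
    [0, 0, 0],
    [0, 0, 0],
    [0, 0, 0]
  ],
  "dr": [
    [0, 0, 0],
    [0, 0, 0],
    [0, 0, 0],
    [0, 0, 0],
    [0, 0, 0],
    [0, 0, 0],
    [0, 0, 0],
    [0, 0, 0]
  ]
}}

```text
time_s: 37.75
eef_pos: [0.548, 0.2343, 0.1435]
tcp_rot: [0.986, 0.168, -0.0, -0.001]
wrist_force: [-4.1, -0.4, 5.8]
finger_gap: 0.653
finger_force: 67.3
```

{"method": "jog_arm", "body": {
  "offset": [
    [0, 0, 0],
    [0, 0, 0],
    [0, 0, 0],
    [0, 0, 0],
    [0, 0, 0],
    [0, 0, 0],
    [0, 0, 0],
    [0, 0, 0]
  ],
  "dr": [
    [0, 0, 0],
    [0, 0, 0],
    [0, 0, 0],
    [0, 0, 0],
    [0, 0, 0],
    [0, 0, 0],
    [0, 0, 0],
    [0, 0, 0]
  ],
  "jaw": 0.12
}}

```text
time_s: 38.55
eef_pos: [0.5485, 0.2344, 0.1425]
tcp_rot: [0.986, 0.169, 0.0, -0.0]
wrist_force: [-0.1, 1.3, 0.8]
finger_gap: 0.881
finger_force: 0.0
```

{"method": "jog_arm", "body": {
  "offset": [
    [0, 0, -10],
    [0, 0, -20],
    [0, 0, -30],
    [0, 0, -30],
    [0, 0, -10],
    [0, 0, 0],
    [0, 0, 0],
    [0, 0, 0]
  ],
  "dr": [
    [0, 0, 0],
    [0, 0, 0],
    [0, 0, 0],
    [0, 0, 0],
    [0, 0, 0],
    [0, 0, 0],
    [0, 0, 0],
    [0, 0, 0]
  ]
}}

```text
time_s: 39.35
eef_pos: [0.5475, 0.2344, 0.241]
tcp_rot: [0.986, 0.169, -0.001, 0.0]
wrist_force: [-1.3, -0.0, -0.5]
finger_gap: 0.879
finger_force: 0.0
```

```bash
cat > hung.py <<'E'
import sys
from h import *
p,m=pose()
im,P,K,M=snap('wrist',sys.argv[1]); side=[P]
for n in ('scene','side'): side.append(snap(n,n+sys.argv[1])[1])
Q=np.concatenate([a.reshape(-1,3) for a in side])
tip=np.array([[582.5,35.2],[549.4,129.6],[516.3,224],[483.3,318.3],[450.2,412.7]])/1000
x=np.array([.9437,.3307]);y=np.array([-.3307,.9437])
for i in range(5):
    d=(Q[:,:2]-tip[i])@x; l=(Q[:,:2]-tip[i])@y
    k=(abs(l)<.028)&(abs(l)>.012)&(d>-.02)&(d<.075)&(Q[:,2]>.13)&(Q[:,2]<.215)
    if k.sum()>20: print(i,k.sum(),'d',np.percentile(d[k]*1000,[3,50,97]).round(),'z',np.percentile(Q[k,2]*1000,[3,50,97]).round())
from blk import rects
rects(side[1:])
E
python3 hung.py h1.png; python3 pegs.py >/dev/null
```

```text
t 39.35 tcp mm [547.5 234.4 241. ] yaw(y) -70.58 z [-2.8e-03 -7.0e-04 -1.0e+00] F [-1.3 -0.  -0.5] gap 0.879 ff 0.0 q [-0.86  0.71  0.71  1.65 -0.54  0.98 -1.2 ]
0 1388 d [ 2. 35. 46.] z [133. 152. 205.]
2 4116 d [22. 39. 46.] z [139. 198. 201.]
[354.6 274.2] [26.8 59. ] 85.1 pca 176.2 311
[402.3 166.8] [26.9 58.2] 78.5 pca 169.2 203
[520.9 223.9] [43.  90.9] 24.6 pca 116.8 131
```

The first block hangs on peg 2, with its loop centre about 34 mm in from the tip. Next is block B at (401,168).

{"method": "jog_arm", "body": {
  "offset": [
    [0, 0, 0],
    [0, 0, 0],
    [0, 0, 0],
    [0, 0, 0],
    [0, 0, 0],
    [0, 0, 0],
    [0, 0, 0],
    [0, 0, 0]
  ],
  "dr": [
    [0, 0, -0.125],
    [0, 0, -0.125],
    [0, 0, -0.125],
    [0, 0, -0.125],
    [0, 0, -0.125],
    [0, 0, -0.125],
    [0, 0, -0.125],
    [0, 0, -0.125]
  ],
  "jaw": 0.08
}}

```text
time_s: 40.3
eef_pos: [0.5483, 0.2342, 0.2419]
tcp_rot: [0.783, 0.622, -0.0, -0.0]
wrist_force: [0.1, 0.0, -0.4]
finger_gap: 0.921
finger_force: 0.0
```

{"method": "jog_arm", "body": {
  "offset": [
    [-25, -32, 0],
    [-25, -32, 0],
    [-25, -32, 0],
    [-24, -31, 0],
    [0, 0, 40],
    [0, 0, 0],
    [0, 0, 0],
    [0, 0, 0]
  ],
  "dr": [
    [0, 0, 0],
    [0, 0, 0],
    [0, 0, 0],
    [0, 0, 0],
    [0, 0, 0],
    [0, 0, 0],
    [0, 0, 0],
    [0, 0, 0]
  ]
}}

```text
time_s: 41.1
eef_pos: [0.4038, 0.1677, 0.2032]
tcp_rot: [0.784, 0.62, 0.001, 0.0]
wrist_force: [0.2, 0.4, -0.5]
finger_gap: 0.923
finger_force: 0.0
```

{"method": "jog_arm", "body": {
  "offset": [
    [0, 0, 0],
    [0, 0, 0],
    [0, 0, 0]
  ],
  "dr": [
    [0, 0, 0],
    [0, 0, 0],
    [0, 0, 0]
  ]
}}

```text
time_s: 41.4
eef_pos: [0.4026, 0.1674, 0.2028]
tcp_rot: [0.784, 0.621, 0.0, 0.0]
wrist_force: [0.2, 0.0, 0.5]
finger_gap: 0.921
finger_force: 0.0
```

```bash
python3 near.py 401.5 168 w16.png
```

```text
[402.2 167.3] [22.5 56.2] 76.4 yaw -13.61 z 0.1048 3171
t 41.45 tcp mm [402.5 167.3 202.7] yaw(y) -13.29 z [ 6.e-04  4.e-04 -1.e+00] F [0.9 0.5 1. ] gap 0.918 ff 0.0 q [-0.75  0.5   0.38  2.14 -0.34  0.56 -0.35]
turn [ 0.    -0.001  0.006] shift in new frame [-1.000e-01 -3.000e-01  1.557e+02]
```

{"method": "jog_arm", "body": {
  "offset": [
    [0, 0, 40],
    [0, 0, 40],
    [0, 0, 40],
    [0, 0, 25],
    [0, 0, 10],
    [0, 0, 0],
    [0, 0, 0],
    [0, 0, 0]
  ],
  "dr": [
    [0, 0, 0.005],
    [0, 0, 0],
    [0, 0, 0],
    [0, 0, 0],
    [0, 0, 0],
    [0, 0, 0],
    [0, 0, 0],
    [0, 0, 0]
  ]
}}

```text
time_s: 42.25
eef_pos: [0.4031, 0.1676, 0.0487]
tcp_rot: [0.786, 0.619, 0.001, 0.0]
wrist_force: [0.2, 0.4, -0.1]
finger_gap: 0.921
finger_force: 0.0
```

{"method": "jog_arm", "body": {
  "offset": [
    [0, 0, 0],
    [0, 0, 0],
    [0, 0, 0],
    [0, 0, 0],
    [0, 0, 0],
    [0, 0, 0],
    [0, 0, 0]
  ],
  "dr": [
    [0, 0, 0],
    [0, 0, 0],
    [0, 0, 0],
    [0, 0, 0],
    [0, 0, 0],
    [0, 0, 0],
    [0, 0, 0]
  ],
  "jaw": 0.6
}}

```text
time_s: 42.95
eef_pos: [0.4024, 0.1676, 0.0485]
tcp_rot: [0.786, 0.619, 0.001, 0.0]
wrist_force: [-1.2, 0.4, 8.4]
finger_gap: 0.654
finger_force: 62.1
```

{"method": "jog_arm", "body": {
  "offset": [
    [0, 0, -30],
    [0, 0, -40],
    [0, 0, -40],
    [0, 0, -40],
    [0, 0, -30],
    [0, 0, 0],
    [0, 0, 0],
    [0, 0, 0]
  ],
  "dr": [
    [0, 0, 0],
    [0, 0, 0],
    [0, 0, 0],
    [0, 0, 0],
    [0, 0, 0],
    [0, 0, 0.125],
    [0, 0, 0.125],
    [0, 0, 0.125]
  ]
}}

```text
time_s: 43.75
eef_pos: [0.4016, 0.1674, 0.228]
tcp_rot: [0.888, 0.459, 0.0, -0.0]
wrist_force: [0.1, 0.5, -3.2]
finger_gap: 0.648
finger_force: 65.7
```

{"method": "jog_arm", "body": {
  "offset": [
    [0, 0, 0],
    [0, 0, 0],
    [0, 0, 0],
    [0, 0, 0],
    [0, 0, 0],
    [16, -29, 0],
    [16, -29, 0],
    [16, -29, 0]
  ],
  "dr": [
    [0, 0, 0.125],
    [0, 0, 0.125],
    [0, 0, 0.125],
    [0, 0, 0.125],
    [0, 0, 0.12],
    [0, 0, 0],
    [0, 0, 0],
    [0, 0, 0]
  ]
}}

```text
time_s: 44.55
eef_pos: [0.4179, 0.2664, 0.2276]
tcp_rot: [0.986, 0.168, -0.0, -0.0]
wrist_force: [1.8, -0.2, -2.6]
finger_gap: 0.643
finger_force: 65.6
```

{"method": "jog_arm", "body": {
  "offset": [
    [16, -29, 0],
    [0, 0, 0],
    [0, 0, 0],
    [0, 0, 0],
    [0, 0, 0],
    [0, 0, 0]
  ],
  "dr": [
    [0, 0, 0],
    [0, 0, 0],
    [0, 0, 0],
    [0, 0, 0],
    [0, 0, 0],
    [0, 0, 0]
  ]
}}

```text
time_s: 45.15
eef_pos: [0.4239, 0.297, 0.2277]
tcp_rot: [0.986, 0.168, -0.0, -0.0]
wrist_force: [-0.5, -0.9, -1.8]
finger_gap: 0.649
finger_force: 65.7
```

```bash
python3 pre.py 3 w17.png
```

```text
t 45.15 tcp mm [423.9 297.  227.7] yaw(y) -70.68 z [-3.e-04  2.e-04 -1.e+00] F [-0.5 -0.9 -1.8] gap 0.649 ff 65.7 q [-1.16  0.65  0.78  1.9  -0.6   0.85 -1.29]
bar [[-10.1, -25.0, -57.6], [2.7, -0.2, -56.4], [11.6, 25.0, -50.9]] 14302
tip exp [63.1 -0.5 39.7] eye 0.8 -25.4
peg x 53 y 0.6 top 29.8 834
peg x 63 y 0.6 top 29.6 778
peg x 83 y 0.6 top 38.5 623
peg x 98 y 0.6 top 41.2 643
t 45.2 tcp mm [424.  297.2 227.7] yaw(y) -70.67 z [-1.e-04  2.e-04 -1.e+00] F [ 0.4 -0.7 -1.9] gap 0.649 ff 65.7 q [-1.16  0.65  0.78  1.9  -0.6   0.85 -1.29]
turn [-0.     0.     0.001] shift in new frame [32.2 -0.3 58.7]
```

{"method": "jog_arm", "body": {
  "offset": [
    [0, 0.6, 20],
    [0, 0, 20],
    [16, 0, 12],
    [16, 0, 6.7],
    [0, 0, 0],
    [0, 0, 0],
    [0, 0, 0],
    [0, 0, 0]
  ],
  "dr": [
    [0, 0, 0],
    [0, 0, 0],
    [0, 0, 0],
    [0, 0, 0],
    [0, 0, 0],
    [0, 0, 0],
    [0, 0, 0],
    [0, 0, 0]
  ]
}}

```text
time_s: 46.0
eef_pos: [0.4538, 0.3078, 0.1692]
tcp_rot: [0.986, 0.169, -0.0, -0.0]
wrist_force: [-0.2, 0.5, -1.9]
finger_gap: 0.65
finger_force: 65.6
```

{"method": "jog_arm", "body": {
  "offset": [
    [8, 0, 1.7],
    [8, 0, 1.7],
    [8, 0, 1.7],
    [8, 0, 1.7],
    [8, 0, 1.7],
    [8, 0, 1.7],
    [8, 0, 1.7],
    [8, 0, 1.7]
  ],
  "dr": [
    [0, 0, 0],
    [0, 0, 0],
    [0, 0, 0],
    [0, 0, 0],
    [0, 0, 0],
    [0, 0, 0],
    [0, 0, 0],
    [0, 0, 0]
  ]
}}

```text
time_s: 46.8
eef_pos: [0.5153, 0.3294, 0.155]
tcp_rot: [0.986, 0.169, -0.0, -0.0]
wrist_force: [0.1, -0.0, -2.5]
finger_gap: 0.648
finger_force: 65.6
```

{"method": "jog_arm", "body": {
  "offset": [
    [0, 0, 0],
    [0, 0, 4],
    [0, 0, 4],
    [0, 0, 2],
    [0, 0, 2],
    [0, 0, 0],
    [0, 0, 0],
    [0, 0, 0]
  ],
  "dr": [
    [0, 0, 0],
    [0, 0, 0],
    [0, 0, 0],
    [0, 0, 0],
    [0, 0, 0],
    [0, 0, 0],
    [0, 0, 0],
    [0, 0, 0]
  ]
}}

```text
time_s: 47.6
eef_pos: [0.5142, 0.3292, 0.1443]
tcp_rot: [0.986, 0.169, -0.0, -0.001]
wrist_force: [-3.8, -0.5, 6.6]
finger_gap: 0.648
finger_force: 66.9
```

```bash
python3 -c "
from h import *
goto(520.1,331.2,142,-70.7)"
```

```text
t 47.6 tcp mm [514.2 329.2 144.3] yaw(y) -70.59 z [-8.e-04  9.e-04 -1.e+00] F [-3.8 -0.5  6.6] gap 0.648 ff 66.9 q [-1.    0.86  0.67  1.7  -0.69  0.83 -1.24]
turn [-0.001  0.     0.002] shift in new frame [6.2 0.1 2.3]
```

{"method": "jog_arm", "body": {
  "offset": [
    [0, 0, 0],
    [0, 0, 0],
    [0, 0, 0],
    [0, 0, 0],
    [0, 0, 0],
    [0, 0, 0],
    [0, 0, 0],
    [0, 0, 0]
  ],
  "dr": [
    [0, 0, 0],
    [0, 0, 0],
    [0, 0, 0],
    [0, 0, 0],
    [0, 0, 0],
    [0, 0, 0],
    [0, 0, 0],
    [0, 0, 0]
  ],
  "jaw": 0.12
}}

```text
time_s: 48.4
eef_pos: [0.5148, 0.3292, 0.1432]
tcp_rot: [0.986, 0.169, 0.0, -0.0]
wrist_force: [0.1, -0.8, 1.2]
finger_gap: 0.878
finger_force: 0.0
```

{"method": "jog_arm", "body": {
  "offset": [
    [0, 0, -10],
    [0, 0, -20],
    [0, 0, -30],
    [0, 0, -30],
    [0, 0, -10],
    [0, 0, 0],
    [0, 0, 0],
    [0, 0, 0]
  ],
  "dr": [
    [0, 0, 0],
    [0, 0, 0],
    [0, 0, 0],
    [0, 0, 0],
    [0, 0, 0],
    [0, 0, -0.13],
    [0, 0, -0.13],
    [0, 0, -0.13]
  ]
}}

```text
time_s: 49.2
eef_pos: [0.5143, 0.3292, 0.2431]
tcp_rot: [0.933, 0.359, -0.0, -0.0]
wrist_force: [-0.2, -0.1, -0.1]
finger_gap: 0.879
finger_force: 0.0
```

{"method": "jog_arm", "body": {
  "offset": [
    [0, 0, 0],
    [0, 0, 0],
    [0, 0, 0],
    [0, 0, 0],
    [0, 0, 0],
    [0, 0, 0],
    [-16, -39, 0],
    [-16, -39, 0]
  ],
  "dr": [
    [0, 0, -0.13],
    [0, 0, -0.13],
    [0, 0, -0.13],
    [0, 0, -0.13],
    [0, 0, -0.13],
    [0, 0, -0.12],
    [0, 0, 0],
    [0, 0, 0]
  ],
  "jaw": 0.08
}}

```text
time_s: 50.0
eef_pos: [0.434, 0.3022, 0.2427]
tcp_rot: [0.732, 0.681, -0.0, 0.0]
wrist_force: [-0.2, 0.3, 0.2]
finger_gap: 0.918
finger_force: 0.0
```

{"method": "jog_arm", "body": {
  "offset": [
    [-16, -39, 0],
    [-17, -39, 0],
    [0, 0, 40],
    [0, 0, 0],
    [0, 0, 0],
    [0, 0, 0],
    [0, 0, 0],
    [0, 0, 0]
  ],
  "dr": [
    [0, 0, 0],
    [0, 0, 0],
    [0, 0, 0],
    [0, 0, 0],
    [0, 0, 0],
    [0, 0, 0],
    [0, 0, 0],
    [0, 0, 0]
  ]
}}

```text
time_s: 50.8
eef_pos: [0.3554, 0.2759, 0.2038]
tcp_rot: [0.732, 0.681, 0.001, 0.0]
wrist_force: [0.2, -0.7, 0.1]
finger_gap: 0.921
finger_force: 0.0
```

```bash
python3 hung.py h2.png; python3 near.py 354.3 274.5 w18.png
```

```text
t 50.8 tcp mm [355.4 275.9 203.8] yaw(y) -4.15 z [ 0.0013  0.001  -1.    ] F [ 0.2 -0.7  0.1] gap 0.921 ff 0.0 q [-1.03  0.52  0.41  2.1  -0.36  0.59 -0.44]
0 486 d [-0. 27. 48.] z [132. 183. 207.]
2 1751 d [10. 13. 43.] z [131. 145. 201.]
3 3790 d [10. 17. 41.] z [132. 152. 200.]
[354.9 273.1] [29.4 60.5] 82.3 pca 176.2 306
[504.  271.9] [ 42.4 189.3] 22.6 pca 111.6 242
[354.9 273.6] [22.8 56.1] 84.7 yaw -4.92 z 0.1048 3149
t 51.0 tcp mm [354.6 275.7 203.4] yaw(y) -4.13 z [ 3.e-04  4.e-04 -1.e+00] F [0.4 0.  0.5] gap 0.923 ff 0.0 q [-1.03  0.52  0.41  2.1  -0.36  0.59 -0.44]
turn [ 0.    -0.     0.014] shift in new frame [ -2.1   0.4 156.4]
```

{"method": "jog_arm", "body": {
  "offset": [
    [-2, 0.4, 40],
    [0, 0, 40],
    [0, 0, 40],
    [0, 0, 25],
    [0, 0, 11],
    [0, 0, 0],
    [0, 0, 0],
    [0, 0, 0]
  ],
  "dr": [
    [0, 0, 0.014],
    [0, 0, 0],
    [0, 0, 0],
    [0, 0, 0],
    [0, 0, 0],
    [0, 0, 0],
    [0, 0, 0],
    [0, 0, 0]
  ]
}}

```text
time_s: 51.8
eef_pos: [0.3553, 0.274, 0.048]
tcp_rot: [0.737, 0.676, 0.001, 0.0]
wrist_force: [-0.0, 0.0, -0.3]
finger_gap: 0.918
finger_force: 0.0
```

{"method": "jog_arm", "body": {
  "offset": [
    [0, 0, 0],
    [0, 0, 0],
    [0, 0, 0],
    [0, 0, 0],
    [0, 0, 0],
    [0, 0, 0],
    [0, 0, 0]
  ],
  "dr": [
    [0, 0, 0],
    [0, 0, 0],
    [0, 0, 0],
    [0, 0, 0],
    [0, 0, 0],
    [0, 0, 0],
    [0, 0, 0]
  ],
  "jaw": 0.6
}}

```text
time_s: 52.5
eef_pos: [0.3549, 0.274, 0.0481]
tcp_rot: [0.737, 0.676, 0.001, -0.0]
wrist_force: [-1.0, 0.1, 5.1]
finger_gap: 0.649
finger_force: 62.4
```

{"method": "jog_arm", "body": {
  "offset": [
    [0, 0, -30],
    [0, 0, -40],
    [0, 0, -40],
    [0, 0, -40],
    [0, 0, -30],
    [0, 0, 0],
    [0, 0, 0],
    [0, 0, 0]
  ],
  "dr": [
    [0, 0, 0],
    [0, 0, 0],
    [0, 0, 0],
    [0, 0, 0],
    [0, 0, 0],
    [0, 0, 0.13],
    [0, 0, 0.13],
    [0, 0, 0.13]
  ]
}}

```text
time_s: 53.3
eef_pos: [0.3542, 0.2737, 0.2277]
tcp_rot: [0.855, 0.518, 0.0, -0.001]
wrist_force: [0.2, -0.4, -2.2]
finger_gap: 0.646
finger_force: 65.2
```

{"method": "jog_arm", "body": {
  "offset": [
    [0, 0, 0],
    [0, 0, 0],
    [0, 0, 0],
    [0, 0, 0],
    [0, 0, 0],
    [0, 0, 0],
    [19, -25, 0],
    [19, -25, 0]
  ],
  "dr": [
    [0, 0, 0.13],
    [0, 0, 0.13],
    [0, 0, 0.13],
    [0, 0, 0.13],
    [0, 0, 0.13],
    [0, 0, 0.108],
    [0, 0, 0],
    [0, 0, 0]
  ]
}}

```text
time_s: 54.1
eef_pos: [0.3735, 0.3336, 0.2275]
tcp_rot: [0.986, 0.167, -0.0, -0.0]
wrist_force: [1.2, 0.0, -0.9]
finger_gap: 0.647
finger_force: 65.2
```

{"method": "jog_arm", "body": {
  "offset": [
    [19, -25, 0],
    [19, -25, 0],
    [0, 0, 0],
    [0, 0, 0],
    [0, 0, 0],
    [0, 0, 0],
    [0, 0, 0]
  ],
  "dr": [
    [0, 0, 0],
    [0, 0, 0],
    [0, 0, 0],
    [0, 0, 0],
    [0, 0, 0],
    [0, 0, 0],
    [0, 0, 0]
  ]
}}

```text
time_s: 54.8
eef_pos: [0.3932, 0.3924, 0.2274]
tcp_rot: [0.986, 0.167, -0.0, -0.0]
wrist_force: [0.7, 0.3, -1.8]
finger_gap: 0.648
finger_force: 65.1
```

```bash
python3 pre.py 4 w19.png
```

```text
t 54.8 tcp mm [393.2 392.4 227.4] yaw(y) -70.77 z [-4.e-04  3.e-04 -1.e+00] F [ 0.7  0.3 -1.8] gap 0.648 ff 65.1 q [-1.33  0.72  0.84  1.79 -0.65  0.93 -1.44]
bar [[-10.0, -25.0, -58.0], [3.0, -0.2, -56.8], [11.9, 25.0, -51.0]] 14596
tip exp [60.5 -0.4 39.4] eye 1.0 -25.8
peg x 50 y 0.6 top 29.5 820
peg x 60 y 0.6 top 29.5 767
peg x 80 y 0.6 top 37.6 623
peg x 95 y 0.6 top 40.7 641
t 54.85 tcp mm [393.3 392.6 227.4] yaw(y) -70.75 z [-2.e-04  3.e-04 -1.e+00] F [ 1.1  0.5 -1.4] gap 0.644 ff 65.1 q [-1.33  0.72  0.84  1.79 -0.65  0.93 -1.44]
turn [-0.     0.    -0.001] shift in new frame [29.4 -0.2 58.8]
```

{"method": "jog_arm", "body": {
  "offset": [
    [0, 0.6, 20],
    [0, 0, 20],
    [15, 0, 12],
    [14.5, 0, 6.8],
    [0, 0, 0],
    [0, 0, 0],
    [0, 0, 0],
    [0, 0, 0]
  ],
  "dr": [
    [0, 0, 0],
    [0, 0, 0],
    [0, 0, 0],
    [0, 0, 0],
    [0, 0, 0],
    [0, 0, 0],
    [0, 0, 0],
    [0, 0, 0]
  ]
}}

```text
time_s: 55.65
eef_pos: [0.4212, 0.4024, 0.1688]
tcp_rot: [0.986, 0.168, 0.0, -0.0]
wrist_force: [1.0, 0.6, -1.4]
finger_gap: 0.646
finger_force: 65.1
```

{"method": "jog_arm", "body": {
  "offset": [
    [8, 0, 1.7],
    [8, 0, 1.7],
    [8, 0, 1.7],
    [8, 0, 1.7],
    [8, 0, 1.7],
    [8, 0, 1.7],
    [8, 0, 1.7],
    [8, 0, 1.7]
  ],
  "dr": [
    [0, 0, 0],
    [0, 0, 0],
    [0, 0, 0],
    [0, 0, 0],
    [0, 0, 0],
    [0, 0, 0],
    [0, 0, 0],
    [0, 0, 0]
  ]
}}

```text
time_s: 56.45
eef_pos: [0.4825, 0.4236, 0.1546]
tcp_rot: [0.986, 0.168, -0.0, -0.0]
wrist_force: [0.4, 0.5, -1.9]
finger_gap: 0.65
finger_force: 65.1
```

{"method": "jog_arm", "body": {
  "offset": [
    [0, 0, 0],
    [0, 0, 4],
    [0, 0, 4],
    [0, 0, 2],
    [0, 0, 2],
    [0, 0, 0],
    [0, 0, 0],
    [0, 0, 0]
  ],
  "dr": [
    [0, 0, 0],
    [0, 0, 0],
    [0, 0, 0],
    [0, 0, 0],
    [0, 0, 0],
    [0, 0, 0],
    [0, 0, 0],
    [0, 0, 0]
  ]
}}

```text
time_s: 57.25
eef_pos: [0.4815, 0.4235, 0.1438]
tcp_rot: [0.986, 0.168, -0.0, -0.0]
wrist_force: [-2.1, -0.7, 4.6]
finger_gap: 0.652
finger_force: 66.2
```

```bash
python3 -c "
from h import *
goto(487,425.6,142,-70.7)"
```

```text
t 57.25 tcp mm [481.5 423.5 143.8] yaw(y) -70.69 z [-4.e-04  9.e-04 -1.e+00] F [-2.1 -0.7  4.6] gap 0.652 ff 66.2 q [-1.16  0.91  0.74  1.61 -0.74  0.92 -1.38]
turn [-0.001  0.     0.   ] shift in new frame [ 5.9 -0.2  1.8]
```

Release, go up and back away, then check the whole scene.

{"method": "jog_arm", "body": {
  "offset": [
    [0, 0, 0],
    [0, 0, 0],
    [0, 0, 0],
    [0, 0, 0],
    [0, 0, 0],
    [0, 0, 0],
    [0, 0, 0],
    [0, 0, 0]
  ],
  "dr": [
    [0, 0, 0],
    [0, 0, 0],
    [0, 0, 0],
    [0, 0, 0],
    [0, 0, 0],
    [0, 0, 0],
    [0, 0, 0],
    [0, 0, 0]
  ],
  "jaw": 0.12
}}

```text
time_s: 58.05
eef_pos: [0.4819, 0.4234, 0.1428]
tcp_rot: [0.986, 0.168, 0.0, -0.0]
wrist_force: [0.3, -0.2, 0.1]
finger_gap: 0.881
finger_force: 0.0
```

{"method": "jog_arm", "body": {
  "offset": [
    [0, 0, -10],
    [0, 0, -20],
    [0, 0, -30],
    [0, 0, -40],
    [0, 0, -40],
    [-40, 0, 0],
    [-40, 0, 0],
    [-40, 0, 0]
  ],
  "dr": [
    [0, 0, 0],
    [0, 0, 0],
    [0, 0, 0],
    [0, 0, 0],
    [0, 0, 0],
    [0, 0, 0],
    [0, 0, 0],
    [0, 0, 0]
  ]
}}

```text
time_s: 58.85
eef_pos: [0.3677, 0.3831, 0.2837]
tcp_rot: [0.986, 0.167, 0.0, -0.001]
wrist_force: [-1.1, 1.3, 0.7]
finger_gap: 0.881
finger_force: 0.0
```

{"method": "jog_arm", "body": {
  "offset": [
    [0, 0, 0],
    [0, 0, 0],
    [0, 0, 0],
    [0, 0, 0],
    [0, 0, 0],
    [0, 0, 0]
  ],
  "dr": [
    [0, 0, 0],
    [0, 0, 0],
    [0, 0, 0],
    [0, 0, 0],
    [0, 0, 0],
    [0, 0, 0]
  ]
}}

```text
time_s: 59.45
eef_pos: [0.3693, 0.3837, 0.2827]
tcp_rot: [0.986, 0.167, 0.0, 0.0]
wrist_force: [-0.1, -0.6, -0.2]
finger_gap: 0.881
finger_force: 0.0
```

```bash
python3 hung.py h3.png; python3 ball.py | tail -6; python3 -c "
from h import *
P=load('sceneh3.png')[1]; X,Y,Z=P[...,0],P[...,1],P[...,2]
m=(X>.61)&(X<.66)&(abs(Y+.3)<.1)&(Z>.05)&(Z<.1); print('plate',np.nanmedian(Z[m]))"
```

```text
t 59.45 tcp mm [369.3 383.7 282.7] yaw(y) -70.73 z [ 5.e-04 -2.e-04 -1.e+00] F [-0.1 -0.6 -0.2] gap 0.881 ff 0.0 q [-1.4   0.63  0.9   1.78 -0.57  1.02 -1.51]
0 487 d [-1. 26. 47.] z [132. 182. 208.]
2 2935 d [11. 28. 43.] z [137. 166. 200.]
3 5546 d [12. 28. 42.] z [144. 195. 202.]
4 4866 d [11. 26. 42.] z [138. 198. 202.]
[491.7 319.8] [ 42.6 287.4] 19.9 pca 110.8 320
side (array([ 574. , -223.2,  142.7]), 101)
side (array([ 574.9, -223. ,  142.3]), 56)
scene (array([ 572.6, -220.6,  137.7]), 11)
scene (array([ 572.6, -220.6,  137.7]), 11)
wrist (array([ 575., -222.,  142.]), 0)
wrist (array([ 585., -222.,  140.]), 0)
plate 0.06155497024967682
```

View pics/sideh3.png

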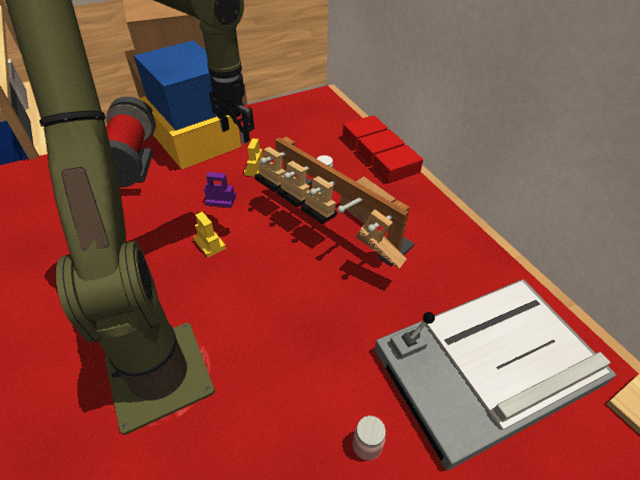

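The side view shows three blocks on pegs 4, 3 and 2 at (270,160), (295,175) and (320,190), and the wedge on peg 0 at (378,228). The lever is over at (429,318), the plate is flat and the jar is untouched. The robot is clear of everything, so I'm handing in.

```bash
python3 -c "
from h import *
print(ticket.sign_off())"
```

```text
the job is handed in; nothing more can be done
None
```

The job is handed in, though the sign-off returned no verdict: the last camera check showed the plate flat, the lever over against its stop, the wedge on peg 0, the three blocks on pegs 2, 3 and 4, and the arm clear; I didn't touch the jar, can or carton.

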